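# Gauge a heat sink, then show it to the inspection camera

### The arm

A 7-joint arm with a two-finger parallel gripper is mounted at the origin on a cart in front of the work surface, level with it; the furniture and walls round the work are solid. World frame = base frame: x ahead of the robot, y to its left, z up, the work surface at z = 0. Lengths are in m, angles in rad, forces in N, time in s.
With the tool pointing down it reaches from about 0.425 to 0.875 m from the base axis. Payload 4.7 kg.
Tool frame: the origin (TCP) lies at the very end of the fingers, on their centre line; the grasp point (between the pads) lies 19 mm behind it; x points along the fingers, z is the direction in which the jaws open and shut, and the axes are right-handed (so a half turn about x gives the same grasp; the last joint's range is limited). The gripper opens to 87 mm and grips with 3 to 60 N. Pads are 19 mm wide; open, the fingers measure 117 mm over their backs; the gripper's body (75 mm by 190 mm) begins 51 mm behind the grasp point.
Start: joints at [1.172, 0.321, -0.07, 1.45, 0.023, 1.371, -0.057], TCP at [0.261, -0.595, 0.223] pointing down, gripper open.
Joint ranges: [-2.86, 2.86], [-0.3, 2.09], [-1.38, 1.24], [0.06, 2.45], [-1.56, 4.7], [0.09, 2.05], [-2.69, 2.69]. Speed limits (rad/s): [2.57, 2.57, 3.14, 3.14, 3.14, 3.14, 3.14].

### API

Orientations are given as a rotation vector (axis times angle).
In Python, from bench import telemetry, viewer, workorder gives the robot as it stands.
- The arm moves only by the shell command python3 -m creep 'ROWS' [FORCE]. ROWS is JSON, a list of rows, each an object of numbers: "fingers": the opening, from 0 (shut) to 1 (fully open); "x", "y", "z": the shift along the tool's x, y, z in units of 40 mm (1.0 is 40 mm); "twist": the turn about the tool's x in units of 5 degrees (1.0 is 5 degrees). In form: [{"fingers": .., "x": .., "y": .., "z": .., "twist": ..}, ...]. A call has 1 to 20 rows; each row is the pose to reach, as a shift and turn from the pose commanded when the call began, along the tool's axes at that moment; what a row does not reach only later rows make up. A row lasts 1/12 s, in which the tool goes at most 41.7 mm and 7.16 degrees, less where a joint would pass 70% of its speed; a pose out of reach is approached as far as the arm can. A call with a gripper value outside its range is refused whole. The fingers move at their own pace and stop on an object; FORCE is the grip in N (left out, the last holds). Time passes only in rows, so rows that repeat a pose let the fingers close. It gives the time, the measured TCP pose, the force and the opening at its end, in the units of the state.
- telemetry.get_state(): the state, without advancing time (a new reading comes with each control period).
- viewer.get_image(name): name is "scene" or "top" or "wrist"; returns a dict with "pixels" (384x512x3 uint8, red, green, blue), "z_map" (384x512 float32, m along the optical axis (not along the pixel's ray), 0 where there is no reading), "K" (3x3 intrinsics, pixels), "xyz" and "attitude" of the camera in the world. Camera axes: x right, y up, looking along -z (the intrinsics and any distortion apply to the point x, -y, -z); pixel columns grow to the right and rows downward; lengths in m; the calibration is good to about 2 mm. A picture is of the moment at which its call begins.
- workorder.close_job(): hands the job in, once; it reports no verdict.
The state is a dict: "time": time; "joint_positions": joint angles; "qd": joint speeds; "joint_torque": joint torques, N m; "position": TCP position; "tool_rot": TCP orientation; "ft_force": force on the tool from outside, world axes, zero at the start; "torque": the same for the moment, N m; "grip_width": opening from 0.0 (shut) to 1.0 (fully open).
Only numpy, scipy, OpenCV 4.12 (cv2) and the standard library are available. Lean on these libraries where they do the work, as an engineer would, in place of code of your own. Each camera call takes 0.05 s, during which the arm holds its last target.

### The job

The finned heat sink on the anvil of the dial gauge stand is due for its thickness check and a close-up of its fin profile. Gently lower the gauge's sprung plunger by the black knob on top until its foot rests on the heat sink and leave it there a moment for the reading, let it spring back up, and swing the gauge arm well aside (60 degrees or more) to the right as seen from the robot, where it stays. Then pick the heat sink off the anvil and hold it still in the air at the inspection camera's focus point, 120 mm straight in front of the lens, with the channels between its fins pointing straight along the line of sight, the fins upward and the outer fins to left and right with neither side higher; finish while holding it there, and leave the other things on the bench alone.

Things in the scene. Friction and masses are not known exactly. Their poses are not given: they have to be found in the camera images.
- heatsink: the larger, light grey heat sink, 40 x 40 x 18 mm high, 50 g, that starts on the gauge's anvil. Origin: centre of its underside; z up through the fins, x along the channels between the fins, y across the fins (take it with a finger on each outer fin, 40 mm apart in y). It starts within 4 mm of the anvil's centre, its x within 0.15 rad of the gauge stand's x
- heatsink_mid (a point): the centre of that heat sink, 9 mm above the origin, same axes
- gauge: dial gauge stand, fixed: blue-grey base plate 190 x 90 x 22 mm, round steel anvil 34 mm across, flat top 44 mm over the bench, steel column 22 mm thick, 155 mm high, 110 mm from the anvil, with an arm that carries the dial gauge. Origin: on the bench below the anvil's centre; z up, x from anvil to column (away from the robot within 0.35 rad), y left. The base ends 50 mm in front of the anvil
- gauge_arm (a joint): turn of the gauge arm about the column, rad: 0 (start) with the gauge over the anvil, at its stop; grows to 1.6 as the arm swings to the gauge stand's right (its -y side; anticlockwise from above). Friction holds it where it is left; 0.06 N m (under 1 N at the knob) moves it. From about 1 rad on the anvil is clear from above
- gauge_plunger (a joint): travel of the gauge's plunger, m: 0 raised (start), grows downward to at most 0.019; the foot meets the top of the 18 mm heat sink at about 0.014. A spring lifts it: 2 N at the top, 3.5 N at the bottom. The dial's red pointer turns with it
- gauge_knob (a point): centre of the top of the black knurled knob, 18 mm across and 18 mm high, on top of the plunger; 180 mm above the bench when raised, 110 mm from the column's axis; moves with plunger and arm. It can be pushed from above or pinched; the round dial case (48 mm wide in y, 20 mm in x) lies below it, its top 142 mm above the bench, 20 mm under the raised knob
- gauge_foot: the plunger's steel foot, a disc 16 mm across. Origin: centre of its underside, 76 mm above the bench when raised, 14 mm above the heat sink; moves with the plunger and the arm
- inspection_camera: the inspection camera's fixed stand: black base plate 100 x 90 x 12 mm with a 16 mm post 34 mm behind the origin. Origin: on the bench, straight below the tilt axis of the camera head, which is 260 mm up. The camera faces the stand's -x side, roughly towards the robot
- camera_head (a joint): tilt of the camera head, rad: 0 looks level, grows as it looks down (0.15 to 0.6 at the start, set stiffly; leave it)
- camera_lens (a point): centre of the lens's front glass, 75 mm in front of the tilt axis, inside a ring light 66 mm across. x points back into the camera along the line of sight, y is level, z is the picture's up
- camera_focus (a point): the focus point in the air, on the line of sight 120 mm in front of the lens, 195 mm in front of the tilt axis, 0.15 to 0.23 m above the bench; same axes as camera_lens. The centre of the heat sink belongs here, with its axes along these (either way along x)
- small_heatsink: bystander: smaller heat sink, 30 x 30 x 12 mm. Origin: centre of its underside
- fan: bystander: black axial fan with a short lead, 68 x 112 x 26 mm in all, on the bench to the right. Origin: centre of its underside
- part_box: bystander: small white carton, 39 x 55 x 30 mm. Origin: centre of its underside
- capacitor: bystander: black can capacitor standing upright, 18 mm across, 32 mm high. Origin: centre of its underside

How it is judged:
On the way, in this order (a step that is already met when the one before it is completed fails the run):
1. the gauge foot rests on the heat sink on the anvil (plunger down at least 12 mm, foot pressing on it) for 0.3 s (contact force between gauge_foot and heatsink above 0.4 N and value of joint gauge_plunger above 0.012 m and horizontal distance between gauge_foot and heatsink below 0.018 m and horizontal distance between heatsink and gauge below 0.018 m and height (world z) of heatsink below 0.05 m), for 0.3 s.
2. plunger up again and gauge arm swung aside by at least 1.0 rad, the heat sink still on the anvil (value of joint gauge_plunger below 0.003 m and value of joint gauge_arm above 1 rad and height (world z) of heatsink below 0.055 m and horizontal distance between heatsink and gauge below 0.018 m), for 0.2 s.
At the end, for the whole second after the job is handed in: Fingers alone hold the heat sink still: centre within 15 mm of the focus point, channels within 12 degrees of the line of sight, fins up, level side to side within 9.7 degrees, touching neither camera nor gauge; gauge arm at least 1.0 rad aside, plunger up (distance between heatsink_mid and camera_focus below 0.015 m and angle between the x axis of heatsink and the x axis of camera_focus, either way round below 0.21 rad and angle between heatsink's own y axis and vertical between 1.4 and 1.742 rad and angle between heatsink's own z axis and vertical below 0.9 rad and height (world z) of heatsink above 0.1 m and contact force between the fingers and heatsink above 1 N and contact force between heatsink and inspection_camera below 0.1 N and contact force between heatsink and gauge below 0.1 N and linear speed of heatsink below 0.02 m/s and angular speed of heatsink below 0.15 rad/s and value of joint gauge_arm above 1 rad and value of joint gauge_plunger below 0.003 m); the arm keeps its last pose, push and grip.
It fails at once if the gauge foot is rammed onto the heat sink (over 40 N) (contact force between gauge_foot and heatsink above 40 N).
It fails at once if one of the bystanders (small heat sink, fan, carton, capacitor) is moved by more than 20 mm (distance of any of small_heatsink, fan, part_box, capacitor from where it was at the start of the episode above 0.02 m).
It also fails if it takes over 54 s, if anything falls off the work surface, if the arm or the gripper's body presses on something with over 40 N, if the wrist force passes 120 N, or if a joint passes its speed limit or range.

## Working session

There is one attempt and no reset: what is moved stays moved. The work goes in short steps, Python scripts to look and compute and a shell command to move; the robot and the scene stay as the last step left them, time stands still between calls to the robot, and variables do not carry over. Pictures are saved under pics/ and viewed, and the job is handed in when it is done.

```bash
mkdir -p pics; ls; cat > h.py <<'E'
import numpy as np, cv2
from scipy.spatial.transform import Rotation as R
from bench import telemetry, viewer, workorder
def snap(n,f):
    im=viewer.get_image(n); cv2.imwrite(f'pics/{f}.png',cv2.resize(im['pixels'][:,:,::-1],(768,576),interpolation=cv2.INTER_CUBIC)); np.savez(f'pics/{f}.npz',**im); return im
def load(f): return dict(np.load(f'pics/{f}.npz'))
def rot(a):
    a=np.asarray(a); return a if a.shape==(3,3) else R.from_rotvec(a).as_matrix() if a.shape==(3,) else R.from_quat(a).as_matrix()
def p3(im,u,v,z=None):
    if z is None: z=im['z_map'][int(round(v)),int(round(u))]
    K=im['K']; c=np.array([(u-K[0,2])/K[0,0]*z,-(v-K[1,2])/K[1,1]*z,-z])
    return im['xyz']+rot(im['attitude'])@c
def cloud(im):
    K=im['K'];z=im['z_map'];v,u=np.mgrid[:z.shape[0],:z.shape[1]]
    c=np.stack([(u-K[0,2])/K[0,0]*z,-(v-K[1,2])/K[1,1]*z,-z],-1)
    return c@rot(im['attitude']).T+im['xyz']
def st():
    s=telemetry.get_state(); return s
E
python3 - <<'E'
from h import *
s=st()
for k,v in s.items(): print(k,np.round(v,4))
for n in ['scene','top','wrist']:
    im=snap(n,n+'0'); print(n,im['K'].tolist(),im['xyz'],im['attitude'],[k for k in im])
print(R.from_rotvec(s['tool_rot']).as_matrix().round(3))
E
```

```text
pics
time 0.0
joint_positions [ 1.1721  0.3218 -0.0701  1.4517  0.0226  1.3708 -0.0569]
qd [ 0.0003 -0.0014 -0.0004 -0.0014 -0.0007 -0.0009 -0.0006]
joint_torque [-5.00000e-04 -4.91291e+01 -4.03800e-01 -3.12535e+01 -6.38000e-02
  4.37000e-02  1.00000e-04]
position [ 0.2605 -0.5949  0.2215]
tool_rot [ 0.901   1.3783 -0.8994]
ft_force [0.1908 0.6941 0.2375]
torque [-0.0035  0.0102  0.033 ]
grip_width 0.9966
scene [[479.96624317972305, 0.0, 259.65714868693004], [0.0, 479.96624317972305, 189.14172673125785], [0.0, 0.0, 1.0]] [-0.88182762  1.04272829  0.94763436] [ 0.62775941 -1.23706408 -1.90267864] ['pixels', 'z_map', 'K', 'xyz', 'attitude']
top [[467.2571108677398, 0.0, 267.72864842563484], [0.0, 467.2571108677398, 192.03794665549515], [0.0, 0.0, 1.0]] [0.36855954 0.06782377 1.64057888] [ 0.05850269 -0.07701555 -1.5525163 ] ['pixels', 'z_map', 'K', 'xyz', 'attitude']
wrist [[286.69498076789847, 0.0, 253.99993797269585], [0.0, 286.69498076789847, 188.3981794185941], [0.0, 0.0, 1.0]] [ 0.32095122 -0.56749162  0.38487707] [-0.21570436  0.14401401 -1.15129369] ['pixels', 'z_map', 'K', 'xyz', 'attitude']
[[-0.001  0.916  0.401]
 [ 0.002  0.401 -0.916]
 [-1.    -0.    -0.002]]
```

View pics/scene0.png

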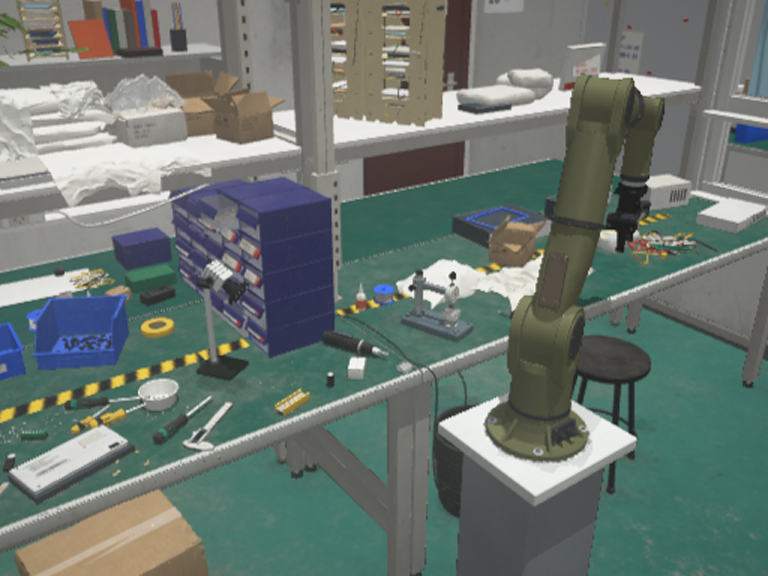

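View pics/top0.png

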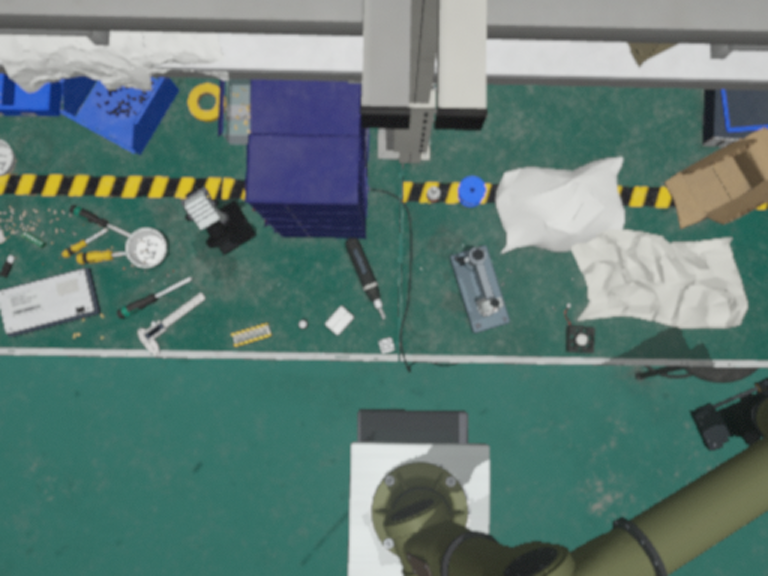

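View pics/wrist0.png

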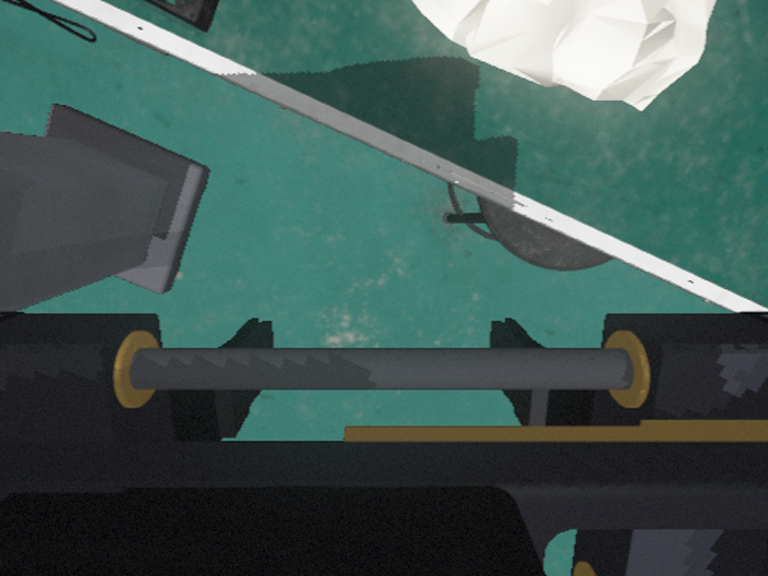

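```bash
python3 - <<'E'
from h import *
im=load('top0'); a=im['pixels'][150:232,290:350,::-1]; b=im['pixels'][110:180,110:180,::-1]
a=cv2.resize(a,(420,574),interpolation=cv2.INTER_CUBIC);cv2.imwrite('pics/c1.png',a)
cv2.imwrite('pics/c2.png',cv2.resize(b,(560,560),interpolation=cv2.INTER_CUBIC))
s=load('scene0'); c=s['pixels'][165:260,110:170,::-1]; d=s['pixels'][170:235,260:325,::-1]
cv2.imwrite('pics/c3.png',np.hstack([cv2.resize(c,(370,586),interpolation=cv2.INTER_CUBIC),cv2.resize(d,(420,420),interpolation=cv2.INTER_CUBIC).copy() if 0 else cv2.copyMakeBorder(cv2.resize(d,(420,420),interpolation=cv2.INTER_CUBIC),0,166,0,0,cv2.BORDER_CONSTANT)]))
C=cloud(im)
for z0,z1 in [(0.005,.03),(.03,.055),(.055,.1),(.1,.145),(.145,.165),(.165,.2),(.2,.35)]:
    for nm,(u0,u1,v0,v1) in dict(g=(290,350,150,232),cam=(110,180,110,180)).items():
        P=C[v0:v1,u0:u1].reshape(-1,3);P=P[(P[:,2]>z0)&(P[:,2]<z1)]
        if len(P):print(nm,z0,z1,len(P),P.mean(0).round(4),P.min(0).round(3),P.max(0).round(3))
E
```

```text
g 0.005 0.03 1439 [ 0.518  -0.1364  0.018 ] [ 0.376 -0.237  0.005] [ 0.663 -0.027  0.03 ]
cam 0.005 0.03 715 [0.6536 0.4676 0.01  ] [0.547 0.364 0.005] [0.796 0.613 0.029]
g 0.03 0.055 105 [ 0.5614 -0.1661  0.0378] [ 0.418 -0.232  0.03 ] [ 0.66  -0.068  0.054]
cam 0.03 0.055 11 [0.6614 0.4671 0.0419] [0.651 0.464 0.031] [0.668 0.472 0.054]
g 0.055 0.1 26 [ 0.4629 -0.1421  0.0623] [ 0.445 -0.168  0.055] [ 0.486 -0.12   0.07 ]
cam 0.055 0.1 9 [0.6649 0.4654 0.0703] [0.659 0.463 0.055] [0.67  0.468 0.093]
g 0.1 0.145 308 [ 0.5223 -0.12    0.1294] [ 0.454 -0.165  0.106] [ 0.591 -0.07   0.144]
cam 0.1 0.145 8 [0.6323 0.3516 0.1287] [0.629 0.345 0.119] [0.638 0.358 0.137]
g 0.145 0.165 50 [ 0.5683 -0.1115  0.1547] [ 0.469 -0.139  0.146] [ 0.584 -0.099  0.162]
cam 0.145 0.165 1 [0.6324 0.3463 0.147 ] [0.632 0.346 0.147] [0.632 0.346 0.147]
g 0.165 0.2 29 [ 0.4666 -0.1431  0.1793] [ 0.459 -0.151  0.169] [ 0.474 -0.135  0.188]
cam 0.165 0.2 4 [0.6273 0.3378 0.1845] [0.625 0.333 0.169] [0.633 0.347 0.196]
cam 0.2 0.35 805 [0.6234 0.4312 0.2653] [0.565 0.305 0.206] [0.683 0.495 0.346]
```

View pics/c1.png

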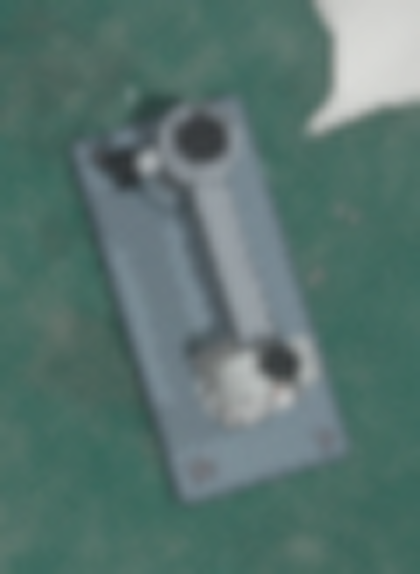

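View pics/c2.png

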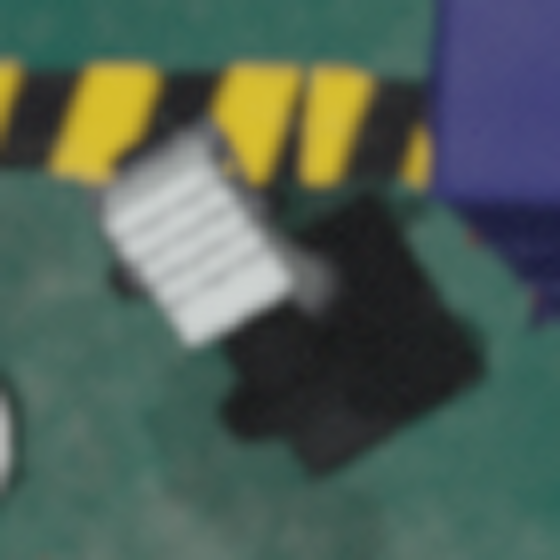

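View pics/c3.png

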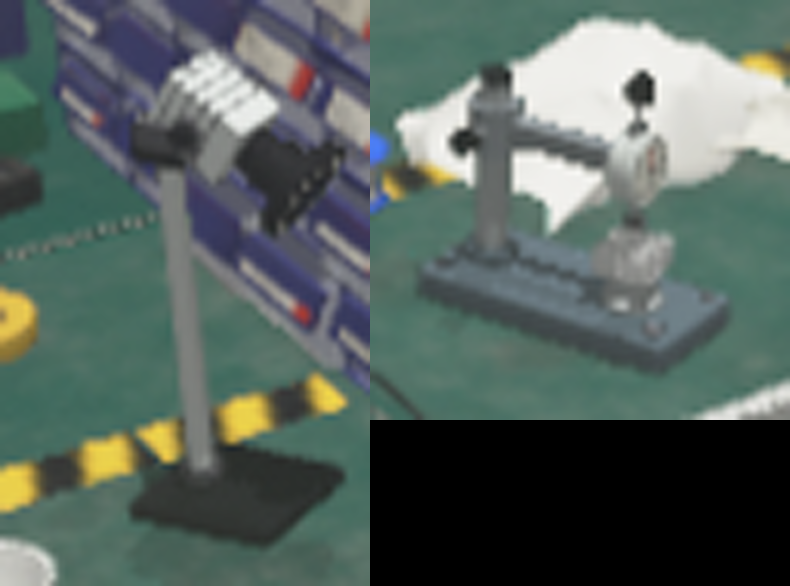

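```bash
python3 - <<'E'
from h import *
im=load('top0');sc=load('scene0');C=cloud(im)
def rect(C,box,z0,z1,er=1,col=None,comp=True):
    u0,u1,v0,v1=box
    Q=C[v0:v1,u0:u1]; m=((Q[...,2]>z0)&(Q[...,2]<z1))
    if col is not None: m&=col
    n,l,s,_=cv2.connectedComponentsWithStats(m.astype(np.uint8),connectivity=4)
    k=1+s[1:,4].argmax(); P=Q[l==k]
    r=cv2.minAreaRect((P[:,:2]*1000).astype(np.float32)); return r,P
print(rect(C,(295,350,155,230),.014,.03)[0])
b=(125,180,120,180);px=im['pixels'][b[2]:b[3],b[0]:b[1]].astype(int)
print(rect(C,b,.002,.022,col=px.max(-1)<70)[0])
# column top / knob
for nm,C_,b,z0,z1 in [('coltop',C,(295,350,155,185),.143,.175),('knob',C,(315,350,190,215),.165,.195)]:
    r,P=rect(C_,b,z0,z1); print(nm,r,P.mean(0).round(4),len(P))
S=cloud(sc)
# camera head plane fits
for nm,CC,I,(u0,u1,v0,v1) in [('top',C,im,(115,160,115,160)),('scene',S,sc,(130,170,165,210))]:
    Q=CC[v0:v1,u0:u1].reshape(-1,3);p=I['pixels'][v0:v1,u0:u1].reshape(-1,3).astype(int)
    k=(p.min(1)>150)&(Q[:,2]>.2)&(Q[:,2]<.4)&(Q[:,0]<.75)
    P=Q[k];c=P.mean(0);w,_,V=np.linalg.svd(P-c); print(nm,len(P),c.round(4),V.round(3).tolist(),(w/np.sqrt(len(P))).round(4),P.min(0),P.max(0))
E
```

```text
((510.50762939453125, -130.38058471679688), (189.47335815429688, 91.20671081542969), 17.522449493408203)
((649.0020751953125, 457.7342529296875), (104.31803131103516, 92.8626480102539), 32.82685470581055)
coltop ((573.0540771484375, -110.43304443359375), (22.682714462280273, 23.234413146972656), 45.98201370239258) [ 0.5723 -0.1104  0.155 ] 48
knob ((466.1370544433594, -142.92039489746094), (15.083715438842773, 16.001853942871094), 1.6336297988891602) [ 0.4666 -0.1431  0.1793] 29
top 301 [0.632  0.4487 0.2789] [[-0.75, -0.506, -0.425], [0.565, -0.825, -0.014], [-0.344, -0.251, 0.905]] [[-0.0052  0.004  -0.0136 ...  0.006   0.0068  0.0062]
 [-0.005   0.0048 -0.0099 ...  0.001   0.0034  0.0026]
 [-0.0053  0.0032 -0.0074 ... -0.0029 -0.0008 -0.0049]
 ...
 [ 0.0056 -0.0036 -0.0014 ...  0.0568 -0.0008 -0.0009]
 [ 0.0051 -0.0059  0.0009 ... -0.0008  0.0567 -0.0009]
 [ 0.0056 -0.0055 -0.0032 ... -0.001  -0.001   0.0564]] [0.59932422 0.41980134 0.26218633] [0.66820929 0.4797229  0.29477329]
scene 151 [0.6427 0.4222 0.2681] [[-0.479, 0.781, 0.4], [-0.549, 0.089, -0.831], [0.685, 0.618, -0.386]] [[-0.0082 -0.0212 -0.0176 ... -0.0059 -0.006  -0.0025]
 [-0.0074 -0.02   -0.0221 ... -0.0071 -0.0049 -0.011 ]
 [-0.0077 -0.0193 -0.0185 ...  0.0115  0.0136  0.0115]
 ...
 [-0.0118  0.0086 -0.0015 ...  0.0787 -0.0028 -0.0028]
 [-0.0118  0.0096  0.0013 ... -0.0028  0.0784 -0.0029]
 [-0.0101  0.0113 -0.0056 ... -0.0028 -0.0028  0.0781]] [0.597818   0.33515321 0.20533666] [0.72327149 0.47429538 0.29804519]
```

```bash
python3 - <<'E'
from h import *
sc=load('scene0');S=cloud(sc);im=load('top0');C=cloud(im)
Q=S[200:236,130:150]
m=(Q[...,2]>.02)&(Q[...,2]<.2)&(Q[...,0]<.72)&(Q[...,0]>.6)
P=Q[m];cam=sc['xyz']
print(len(P))
for z0 in np.arange(.02,.2,.03):
    p=P[(P[:,2]>z0)&(P[:,2]<z0+.03)]
    if len(p): 
        c=p.mean(0);d=c-cam;d[2]=0;d/=np.linalg.norm(d); print(z0,len(p),c.round(4),'axis',(c+d*.0065).round(4), (p.max(0)-p.min(0)).round(4))
# head cloud, in stand axes
psi=np.radians(33);X=np.array([np.cos(psi),np.sin(psi),0]);Y=np.array([-np.sin(psi),np.cos(psi),0])
for nm,D,b in [('top',C,(110,180,110,180)),('sc',S,(128,172,160,212))]:
    Q=D[b[2]:b[3],b[0]:b[1]].reshape(-1,3);px=(sc if nm=='sc' else im)['pixels'][b[2]:b[3],b[0]:b[1]].reshape(-1,3).max(1)
    o=np.array([.649,.4577,0]);L=np.stack([(Q-o)@X,(Q-o)@Y,Q[:,2]],1)
    k=(L[:,2]>.19)&(abs(L[:,1])<.06)&(abs(L[:,0])<.14)
    for t,kk in (('dark',k&(px<80)),('light',k&(px>150))):
        l=L[kk];print(nm,t,len(l),l.mean(0).round(4),np.percentile(l,[2,98],axis=0).round(4).tolist())
E
```

```text
157
0.02 4 [0.6631 0.4745 0.0475] axis [0.6692 0.4722 0.0475] [0.0051 0.0106 0.0026]
0.05 30 [0.6623 0.4738 0.0653] axis [0.6684 0.4715 0.0653] [0.0164 0.0185 0.0284]
0.08 31 [0.6623 0.4746 0.0954] axis [0.6684 0.4723 0.0954] [0.0202 0.0164 0.0281]
0.11000000000000001 30 [0.6603 0.4743 0.1257] axis [0.6664 0.472  0.1257] [0.0175 0.015  0.0282]
0.14 32 [0.6619 0.474  0.1543] axis [0.668  0.4717 0.1543] [0.0146 0.0168 0.0278]
0.17 30 [0.6619 0.4743 0.1838] axis [0.668  0.4721 0.1838] [0.0153 0.0175 0.0236]
top dark 277 [-0.0597  0.0011  0.2443] [[-0.0868, -0.0291, 0.2169], [0.0321, 0.034, 0.2653]]
top light 316 [-0.0183  0.0021  0.2784] [[-0.0443, -0.0186, 0.2628], [0.016, 0.023, 0.293]]
sc dark 238 [-0.0445  0.019   0.2437] [[-0.0879, -0.0096, 0.2096], [0.034, 0.0406, 0.2673]]
sc light 116 [-0.0235  0.0045  0.2806] [[-0.0457, -0.0192, 0.2653], [-0.0012, 0.0253, 0.2943]]
```

```bash
python3 -m creep '[{"fingers":0.6,"x":-0.2,"y":9.26,"z":-8.27,"twist":1.22},{"fingers":0.6,"x":-0.2,"y":9.26,"z":-8.27,"twist":1.22},{"fingers":0.6,"x":-0.2,"y":9.26,"z":-8.27,"twist":1.22},{"fingers":0.6,"x":-0.2,"y":9.26,"z":-8.27,"twist":1.22},{"fingers":0.6,"x":-0.2,"y":9.26,"z":-8.27,"twist":1.22},{"fingers":0.6,"x":-0.2,"y":9.26,"z":-8.27,"twist":1.22},{"fingers":0.6,"x":-0.2,"y":9.26,"z":-8.27,"twist":1.22},{"fingers":0.6,"x":-0.2,"y":9.26,"z":-8.27,"twist":1.22},{"fingers":0.6,"x":-0.2,"y":9.26,"z":-8.27,"twist":1.22},{"fingers":0.6,"x":-0.2,"y":9.26,"z":-8.27,"twist":1.22},{"fingers":0.6,"x":-0.2,"y":9.26,"z":-8.27,"twist":1.22},{"fingers":0.6,"x":-0.2,"y":9.26,"z":-8.27,"twist":1.22},{"fingers":0.6,"x":-0.2,"y":9.26,"z":-8.27,"twist":1.22},{"fingers":0.6,"x":-0.2,"y":9.26,"z":-8.27,"twist":1.22},{"fingers":0.6,"x":-0.2,"y":9.26,"z":-8.27,"twist":1.22},{"fingers":0.6,"x":-0.2,"y":9.26,"z":-8.27,"twist":1.22},{"fingers":0.6,"x":-0.2,"y":9.26,"z":-8.27,"twist":1.22},{"fingers":0.6,"x":-0.2,"y":9.26,"z":-8.27,"twist":1.22}]' 10
python3 - <<'E'
from h import *
s=st();print(s['time'],s['position'],R.from_rotvec(s['tool_rot']).as_matrix().round(3),s['ft_force'],s['joint_positions'])
snap('wrist','w1');snap('scene','s1')
E
```

```text
time: 1.65
position: [0.4668, -0.1451, 0.2304]
tool_rot: [0.982, 1.338, -0.983]
ft_force: [0.1, -0.0, 1.3]
grip_width: 0.6
1.65 [ 0.46682071 -0.14511388  0.23040012] [[-0.     0.954  0.299]
 [-0.     0.299 -0.954]
 [-1.    -0.    -0.   ]] [ 0.09281247 -0.00412813  1.28858583] [ 0.70756956 -0.00962369 -0.45434669  1.81196481 -0.00424095  1.33857106
 -1.01279804]
```

View pics/w1.png

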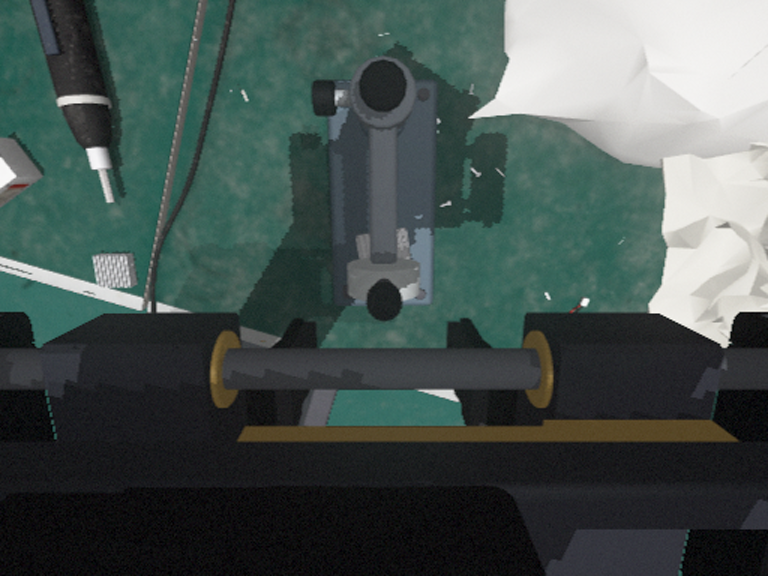

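```bash
python3 - <<'E'
from h import *
im=load('w1');C=cloud(im)
for nm,(u0,u1,v0,v1),z0,z1 in [('knob',(240,272,183,211),.174,.19),('col',(232,280,35,80),.14,.2)]:
    Q=C[v0:v1,u0:u1].reshape(-1,3);P=Q[(Q[:,2]>z0)&(Q[:,2]<z1)];print(nm,len(P),P.mean(0).round(4),((P.min(0)+P.max(0))/2).round(4))
Q=C[130:205,225:300];P=Q[(Q[...,2]>.056)&(Q[...,2]<.07)];print('hs',len(P),P.mean(0).round(4),cv2.minAreaRect((P[:,:2]*1000).astype(np.float32)))
cv2.imwrite('pics/c4.png',cv2.resize(im['pixels'][140:215,210:305,::-1],(760,600),interpolation=cv2.INTER_CUBIC))
E
```

```text
knob 406 [ 0.4694 -0.1437  0.1804] [ 0.4688 -0.1441  0.1785]
col 867 [ 0.572  -0.1109  0.156 ] [ 0.5721 -0.1109  0.1494]
hs 109 [ 0.4792 -0.14    0.0623] ((477.51458740234375, -140.95004272460938), (22.62430763244629, 39.44068908691406), 26.143218994140625)
```

View pics/c4.png

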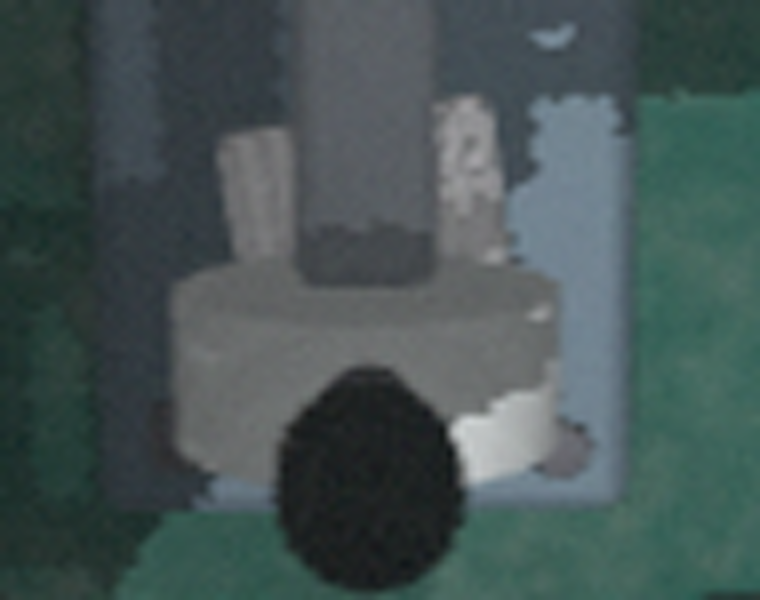

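```bash
python3 -m creep '[{"fingers":0.6,"x":0.8,"y":0.04,"z":-0.03},{"fingers":0.6,"x":1.3,"y":0.04,"z":-0.03},{"fingers":0.6,"x":1.63,"y":0.04,"z":-0.03},{"fingers":0.6,"x":1.63,"y":0.04,"z":-0.03},{"fingers":0.1,"x":1.63,"y":0.04,"z":-0.03},{"fingers":0.1,"x":1.63,"y":0.04,"z":-0.03},{"fingers":0.1,"x":1.63,"y":0.04,"z":-0.03},{"fingers":0.1,"x":1.63,"y":0.04,"z":-0.03},{"fingers":0.1,"x":1.63,"y":0.04,"z":-0.03},{"fingers":0.1,"x":1.63,"y":0.04,"z":-0.03},{"fingers":0.1,"x":1.63,"y":0.04,"z":-0.03},{"fingers":0.1,"x":1.63,"y":0.04,"z":-0.03}]' 10
python3 - <<'E'
from h import *
s=st();print(s['time'],s['position'],s['ft_force'],s['grip_width']*87)
snap('scene','s2')
E
```

```text
1.75 [ 0.46701714 -0.14465948  0.23046479] [-0.45718958 -0.61675883 -0.56212418] 52.471686661953186$[0]: bad value
```

```bash
python3 -m creep '[{"fingers":0.6,"x":0.8,"y":0.04,"z":-0.03,"twist":0},{"fingers":0.6,"x":1.3,"y":0.04,"z":-0.03,"twist":0},{"fingers":0.6,"x":1.63,"y":0.04,"z":-0.03,"twist":0},{"fingers":0.6,"x":1.63,"y":0.04,"z":-0.03,"twist":0},{"fingers":0.1,"x":1.63,"y":0.04,"z":-0.03,"twist":0},{"fingers":0.1,"x":1.63,"y":0.04,"z":-0.03,"twist":0},{"fingers":0.1,"x":1.63,"y":0.04,"z":-0.03,"twist":0},{"fingers":0.1,"x":1.63,"y":0.04,"z":-0.03,"twist":0},{"fingers":0.1,"x":1.63,"y":0.04,"z":-0.03,"twist":0},{"fingers":0.1,"x":1.63,"y":0.04,"z":-0.03,"twist":0},{"fingers":0.1,"x":1.63,"y":0.04,"z":-0.03,"twist":0},{"fingers":0.1,"x":1.63,"y":0.04,"z":-0.03,"twist":0}]' 10
python3 - <<'E'
from h import *
s=st();print(s['time'],s['position'],s['ft_force'],s['grip_width']*87)
snap('scene','s2')
E
```

```text
time: 2.8
position: [0.4699, -0.1453, 0.1662]
tool_rot: [0.98, 1.332, -0.982]
ft_force: [3.4, -5.5, -2.1]
grip_width: 0.203
2.8 [ 0.46986473 -0.14534598  0.16618177] [ 3.40220555 -5.49220658 -2.11385959] 17.631758240255067
```

```bash
python3 -m creep '[{"fingers":0.1,"x":0.1,"y":0,"z":0,"twist":0},{"fingers":0.1,"x":0.2,"y":0,"z":0,"twist":0},{"fingers":0.1,"x":0.28,"y":0,"z":0,"twist":0},{"fingers":0.1,"x":0.31,"y":0,"z":0,"twist":0},{"fingers":0.1,"x":0.31,"y":0,"z":0,"twist":0}]' 10
python3 -m creep '[{"fingers":0.1,"x":0.03,"y":0,"z":0,"twist":0},{"fingers":0.1,"x":0.06,"y":0,"z":0,"twist":0},{"fingers":0.1,"x":0.08,"y":0,"z":0,"twist":0},{"fingers":0.1,"x":0.08,"y":0,"z":0,"twist":0}]' 10
python3 - <<'E'
from h import *
s=st();print(s['time'],s['position'],s['ft_force'],s['grip_width']*87)
im=snap('scene','s3');cv2.imwrite('pics/c5.png',cv2.resize(im['pixels'][165:235,260:325,::-1],(557,600),interpolation=cv2.INTER_CUBIC))
E
```

```text
time: 3.27
position: [0.4699, -0.1454, 0.1542]
tool_rot: [0.98, 1.332, -0.982]
ft_force: [2.5, -6.6, 2.9]
grip_width: 0.205
time: 3.6
position: [0.47, -0.1454, 0.152]
tool_rot: [0.98, 1.331, -0.982]
ft_force: [-0.8, -5.5, 6.4]
grip_width: 0.203
3.6 [ 0.46997873 -0.14541105  0.15199059] [-0.76765845 -5.48448414  6.37528665] 17.62146054508848
```

View pics/c5.png

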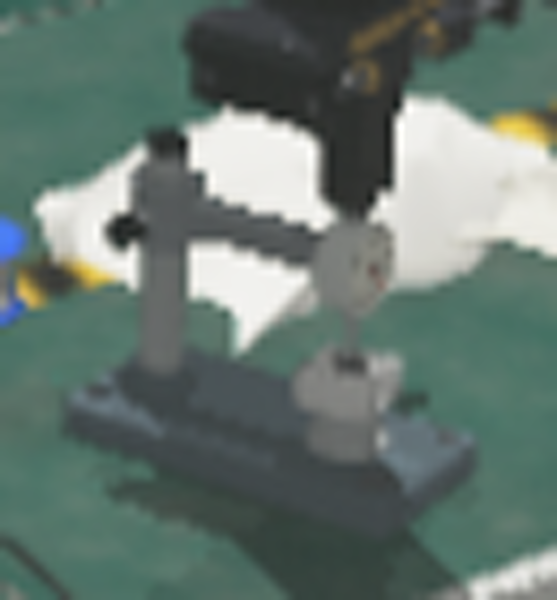

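```bash
python3 -m creep '[{"fingers":0.1,"x":0.03,"y":0,"z":0,"twist":0},{"fingers":0.1,"x":0.05,"y":0,"z":0,"twist":0},{"fingers":0.1,"x":0.05,"y":0,"z":0,"twist":0},{"fingers":0.1,"x":0.05,"y":0,"z":0,"twist":0},{"fingers":0.1,"x":0.05,"y":0,"z":0,"twist":0},{"fingers":0.1,"x":0.05,"y":0,"z":0,"twist":0},{"fingers":0.1,"x":0.05,"y":0,"z":0,"twist":0},{"fingers":0.1,"x":0.05,"y":0,"z":0,"twist":0}]' 10
```

```text
time: 4.32
position: [0.4705, -0.1453, 0.1512]
tool_rot: [0.98, 1.33, -0.982]
ft_force: [-0.5, -4.4, 11.8]
grip_width: 0.202
```

```bash
python3 -m creep '[{"fingers":0.1,"x":-0.1,"y":0,"z":0,"twist":0},{"fingers":0.1,"x":-0.2,"y":0,"z":0,"twist":0},{"fingers":0.1,"x":-0.3,"y":0,"z":0,"twist":0},{"fingers":0.1,"x":-0.38,"y":0,"z":0,"twist":0},{"fingers":0.35,"x":-0.40,"y":0,"z":0,"twist":0},{"fingers":0.35,"x":-0.40,"y":0,"z":0,"twist":0},{"fingers":0.35,"x":-0.40,"y":0,"z":0,"twist":0},{"fingers":0.35,"x":-0.40,"y":0,"z":0,"twist":0}]' 5
python3 - <<'E'
from h import *
s=st();print(s['time'],s['position'],s['ft_force'],s['grip_width']*87,R.from_rotvec(s['tool_rot']).as_matrix().round(3))
im=snap('scene','s4');cv2.imwrite('pics/c6.png',cv2.resize(im['pixels'][165:235,260:325,::-1],(557,600),interpolation=cv2.INTER_CUBIC))
# arc plan from current: knob centre k, column c; tool axes now
Rm=R.from_rotvec(s['tool_rot']).as_matrix();c=np.array([.5722,-.1109,0]);k=np.array([.468,-.1437,0])
for i,a in enumerate(np.arange(0.12,1.57,.12)):
    q=c+R.from_euler('z',a).as_matrix()@(k-c); d=Rm.T@(q-k); print(round(a,2),(d/.04).round(2),'tw',round(-np.degrees(a)/5,2))
E
```

```text
time: 4.98
position: [0.468, -0.1416, 0.1634]
tool_rot: [0.98, 1.34, -0.981]
ft_force: [0.4, 0.0, 0.1]
grip_width: 0.333
4.9833 [ 0.46804519 -0.14158259  0.16338264] [0.39916297 0.03261761 0.06338443] 29.004080516581684 [[-0.001  0.953  0.302]
 [ 0.001  0.302 -0.953]
 [-1.    -0.001 -0.001]]
0.12 [-0.    0.02  0.33] tw -1.38
0.24 [-0.    0.08  0.65] tw -2.75
0.36 [-0.    0.17  0.96] tw -4.13
0.48 [-0.    0.31  1.26] tw -5.5
0.6 [-0.    0.47  1.54] tw -6.88
0.72 [-0.    0.67  1.8 ] tw -8.25
0.84 [-0.    0.9   2.04] tw -9.63
0.96 [-0.    1.16  2.24] tw -11.0
1.08 [-0.    1.44  2.41] tw -12.38
1.2 [-0.    1.74  2.55] tw -13.75
1.32 [-0.    2.05  2.65] tw -15.13
1.44 [-0.    2.37  2.71] tw -16.5
1.56 [-0.01  2.7   2.74] tw -17.88
```

View pics/c6.png

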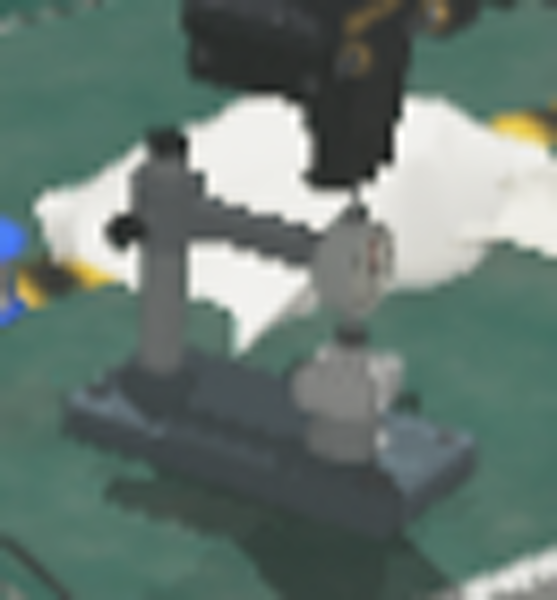

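```bash
python3 -m creep '[{"fingers":0.35,"x":0,"y":0.02,"z":0.33,"twist":-1.38},{"fingers":0.35,"x":0,"y":0.08,"z":0.65,"twist":-2.75},{"fingers":0.35,"x":0,"y":0.17,"z":0.96,"twist":-4.13},{"fingers":0.35,"x":0,"y":0.31,"z":1.26,"twist":-5.5},{"fingers":0.35,"x":0,"y":0.47,"z":1.54,"twist":-6.88},{"fingers":0.35,"x":0,"y":0.67,"z":1.8,"twist":-8.25},{"fingers":0.35,"x":0,"y":0.9,"z":2.04,"twist":-9.63},{"fingers":0.35,"x":0,"y":1.16,"z":2.24,"twist":-11},{"fingers":0.35,"x":0,"y":1.44,"z":2.41,"twist":-12.38},{"fingers":0.35,"x":0,"y":1.74,"z":2.55,"twist":-13.75},{"fingers":0.35,"x":0,"y":2.05,"z":2.65,"twist":-15.13},{"fingers":0.35,"x":0,"y":2.37,"z":2.71,"twist":-16.5},{"fingers":0.35,"x":0,"y":2.37,"z":2.71,"twist":-16.5},{"fingers":0.35,"x":0,"y":2.37,"z":2.71,"twist":-16.5}]' 5
python3 -m creep '[{"fingers":0.5,"x":-0.3,"y":0,"z":0,"twist":0},{"fingers":0.5,"x":-1.2,"y":0,"z":0,"twist":0},{"fingers":0.5,"x":-1.6,"y":0,"z":0,"twist":0},{"fingers":0.5,"x":-1.6,"y":0,"z":0,"twist":0}]' 5
python3 - <<'E'
from h import *
s=st();print(s['time'],s['position'],s['ft_force'],s['grip_width']*87,R.from_rotvec(s['tool_rot']).as_matrix().round(3))
im=snap('scene','s5');cv2.imwrite('pics/c7.png',cv2.resize(im['pixels'][165:235,260:325,::-1],(557,600),interpolation=cv2.INTER_CUBIC))
snap('top','t5');snap('wrist','w5')
E
```

```text
time: 6.2
position: [0.5914, -0.2161, 0.163]
tool_rot: [-0.135, 1.568, 0.137]
ft_force: [0.3, -0.1, 0.0]
grip_width: 0.353
time: 6.53
position: [0.5934, -0.2175, 0.2338]
tool_rot: [-0.139, 1.559, 0.132]
ft_force: [0.0, -0.3, -0.7]
grip_width: 0.49
6.5333 [ 0.5933579  -0.21745136  0.23383219] [ 0.00570337 -0.33754186 -0.65626035] 42.59746950574628 [[ 0.008 -0.172  0.985]
 [-0.004  0.985  0.172]
 [-1.    -0.005  0.007]]
```

View pics/c7.png

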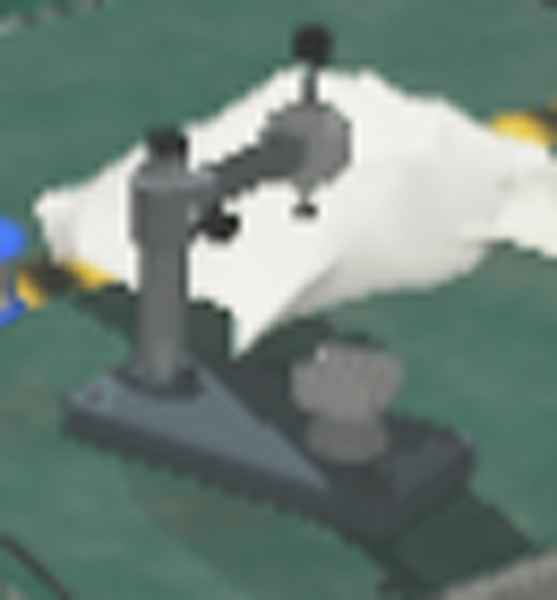

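View pics/w5.png

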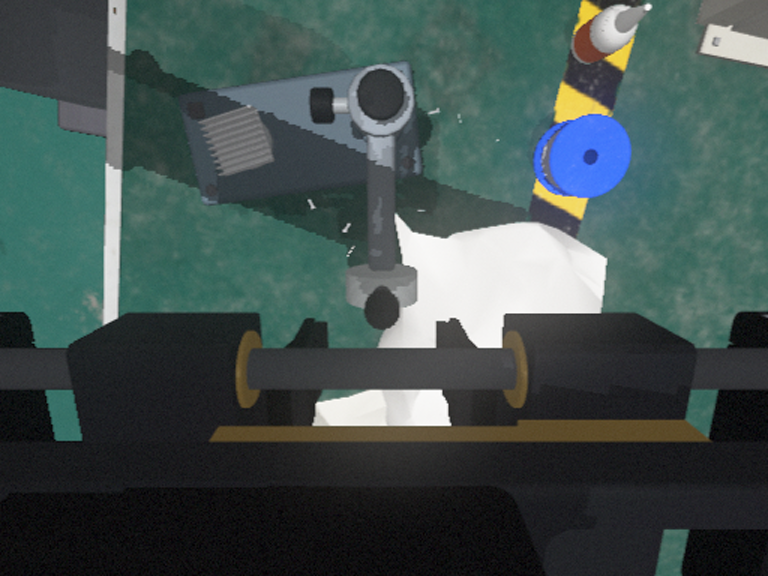

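```bash
python3 - <<'E'
from h import *
im=load('w5');C=cloud(im)
Q=C[62:125,125:190];
P=Q[(Q[...,2]>.048)&(Q[...,2]<.068)];r=cv2.minAreaRect((P[:,:2]*1000).astype(np.float32));print(len(P),r)
P2=Q[(Q[...,2]>.057)&(Q[...,2]<.068)];print(len(P2),cv2.minAreaRect((P2[:,:2]*1000).astype(np.float32)),P2[:,2].mean())
for u,v in [(200,120),(258,103),(273,160),(223,177)]: print(p3(im,u/1.5,v/1.5, ).round(4))
cv2.imwrite('pics/c8.png',cv2.resize(im['pixels'][60:125,125:190,::-1],(585,585),interpolation=cv2.INTER_CUBIC))
Q=C[180:225,230:280].reshape(-1,3);P=Q[(Q[:,2]>.172)&(Q[:,2]<.19)];k=P.mean(0);print('knob',k);c=np.array([.5722,-.1109]);d=k[:2]-c;print(np.linalg.norm(d),np.arctan2(d[1],d[0])-np.arctan2(-.0328,-.1042)+0)
E
```

```text
1453 ((469.6080017089844, -145.6748504638672), (40.255218505859375, 40.06930160522461), 26.35430908203125)
729 ((469.50885009765625, -145.64219665527344), (40.10657501220703, 39.92279815673828), 26.354310989379883) 0.06191521095994098
[ 0.4287 -0.1339  0.023 ]
[ 0.4734 -0.1129  0.0225]
[ 0.4904 -0.1547  0.023 ]
[ 0.4509 -0.1754  0.0233]
knob [ 0.59169835 -0.21796183  0.18016477]
0.10882288646805793 1.4459842672823018
```

View pics/c8.png

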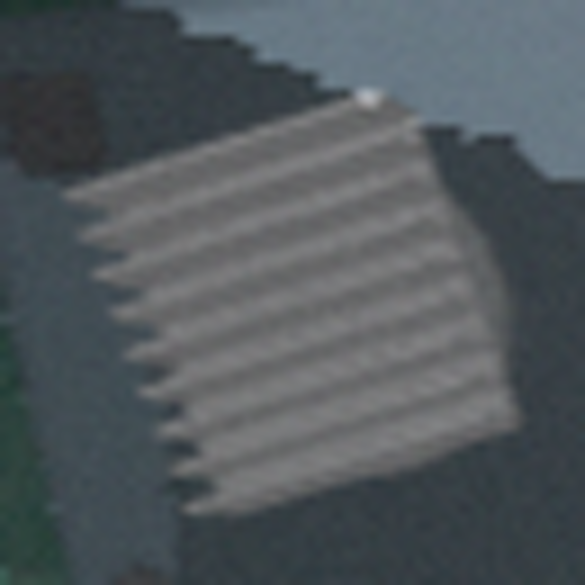

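```bash
python3 -m creep '[{"fingers":1,"x":0,"y":2.3,"z":-2.74,"twist":14.7},{"fingers":1,"x":0,"y":2.3,"z":-2.74,"twist":14.7},{"fingers":1,"x":0,"y":2.3,"z":-2.74,"twist":14.7},{"fingers":1,"x":0,"y":2.3,"z":-2.74,"twist":14.7},{"fingers":1,"x":0,"y":2.3,"z":-2.74,"twist":14.7},{"fingers":1,"x":0,"y":2.3,"z":-2.74,"twist":14.7},{"fingers":1,"x":0.5,"y":2.3,"z":-2.74,"twist":14.7},{"fingers":1,"x":1,"y":2.3,"z":-2.74,"twist":14.7},{"fingers":1,"x":1.5,"y":2.3,"z":-2.74,"twist":14.7},{"fingers":1,"x":2,"y":2.3,"z":-2.74,"twist":14.7},{"fingers":1,"x":2.25,"y":2.3,"z":-2.74,"twist":14.7},{"fingers":1,"x":2.25,"y":2.3,"z":-2.74,"twist":14.7},{"fingers":1,"x":2.25,"y":2.3,"z":-2.74,"twist":14.7},{"fingers":1,"x":2.25,"y":2.3,"z":-2.74,"twist":14.7}]' 10
python3 - <<'E'
from h import *
s=st();print(s['time'],s['position'],s['ft_force'],s['grip_width']*87,R.from_rotvec(s['tool_rot']).as_matrix().round(3))
im=snap('wrist','w6');C=cloud(im)
m=(C[...,2]>.048)&(C[...,2]<.068)&(abs(C[...,0]-.4695)<.04)&(abs(C[...,1]+.1457)<.04)
P=C[m];print(len(P),cv2.minAreaRect((P[:,:2]*1000).astype(np.float32)))
E
```

```text
time: 7.85
position: [0.4676, -0.1456, 0.1381]
tool_rot: [0.861, 1.393, -0.861]
ft_force: [0.6, 0.2, -0.2]
grip_width: 1.004
7.85 [ 0.46761945 -0.14555609  0.13812823] [ 0.60652322  0.21567802 -0.17370114] 87.35134803518591 [[ 0.     0.894  0.448]
 [-0.     0.448 -0.894]
 [-1.     0.     0.   ]]
1973 ((469.9649658203125, -145.0701141357422), (39.88409423828125, 39.50235366821289), 26.848655700683594)
```

View pics/w6.png

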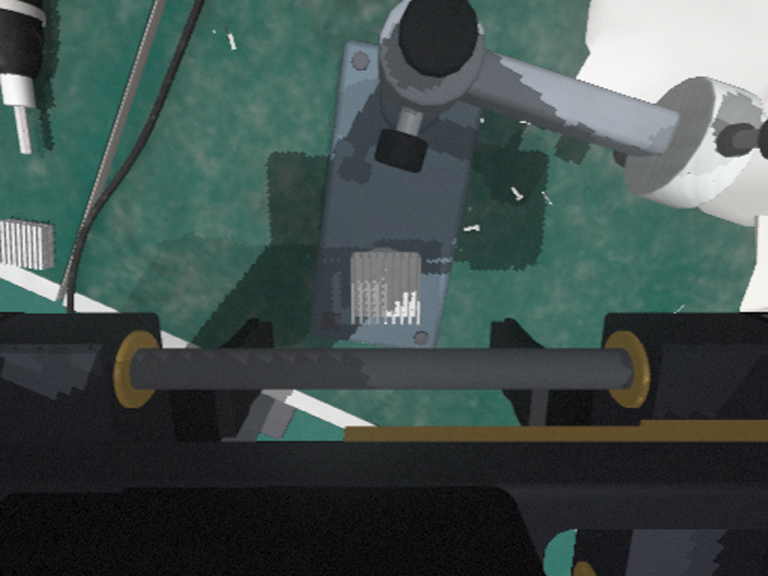

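```bash
python3 - <<'E'
from h import *
im=load('w6');C=cloud(im);s=st();Rm=R.from_rotvec(s['tool_rot']).as_matrix()
Q=C[10:150,200:360].reshape(-1,3);P=Q[Q[:,2]>.08]
L=(P-np.array([.47,-.145,0]))@Rm
for z0,z1 in [(.08,.11),(.11,.13),(.13,.15),(.15,.165),(.165,.19),(.19,.25)]:
    k=(P[:,2]>z0)&(P[:,2]<z1)
    if k.any(): print(z0,k.sum(),'y',L[k,1].min().round(4),L[k,1].max().round(4),'z',L[k,2].min().round(4),L[k,2].max().round(4))
E
```

```text
0.08 48 y 0.0881 0.1031 z -0.003 0.0267
0.11 2822 y 0.0657 0.1093 z -0.0048 0.0639
0.13 2051 y 0.0701 0.1177 z -0.0034 0.0567
0.15 1855 y 0.0944 0.1113 z 0.0033 0.0278
```

```bash
python3 -m creep '[{"fingers":1,"x":0.8,"y":0.06,"z":0.01,"twist":0},{"fingers":1,"x":1.5,"y":0.06,"z":0.01,"twist":0},{"fingers":1,"x":2.1,"y":0.06,"z":0.01,"twist":0},{"fingers":1,"x":2.4,"y":0.06,"z":0.01,"twist":0},{"fingers":1,"x":2.4,"y":0.06,"z":0.01,"twist":0},{"fingers":1,"x":2.4,"y":0.06,"z":0.01,"twist":0}]' 8
python3 -m creep '[{"fingers":0.3,"x":0,"y":0,"z":0,"twist":0},{"fingers":0.3,"x":0,"y":0,"z":0,"twist":0},{"fingers":0.3,"x":0,"y":0,"z":0,"twist":0},{"fingers":0.3,"x":0,"y":0,"z":0,"twist":0},{"fingers":0.3,"x":0,"y":0,"z":0,"twist":0},{"fingers":0.3,"x":0,"y":0,"z":0,"twist":0},{"fingers":0.3,"x":0,"y":0,"z":0,"twist":0},{"fingers":0.3,"x":0,"y":0,"z":0,"twist":0},{"fingers":0.3,"x":0,"y":0,"z":0,"twist":0},{"fingers":0.3,"x":0,"y":0,"z":0,"twist":0}]' 8
```

```text
time: 8.4
position: [0.4704, -0.1449, 0.0424]
tool_rot: [0.861, 1.393, -0.861]
ft_force: [0.8, -0.5, 0.1]
grip_width: 1.005
time: 9.23
position: [0.4699, -0.1448, 0.0418]
tool_rot: [0.861, 1.393, -0.862]
ft_force: [-0.1, -0.3, 0.2]
grip_width: 0.46
```

```bash
python3 -m creep '[{"fingers":0.3,"x":-0.25,"y":0,"z":0,"twist":0},{"fingers":0.3,"x":-0.4,"y":0,"z":0,"twist":0},{"fingers":0.3,"x":-0.4,"y":-0.4,"z":0,"twist":0},{"fingers":0.3,"x":-0.4,"y":-0.9,"z":0,"twist":0},{"fingers":0.3,"x":-0.4,"y":-0.9,"z":0,"twist":0},{"fingers":0.3,"x":-0.3,"y":-0.9,"z":0,"twist":0},{"fingers":0.3,"x":-0.2,"y":-0.9,"z":0,"twist":0},{"fingers":0.3,"x":-0.1,"y":-0.9,"z":0,"twist":0},{"fingers":0.3,"x":-0.1,"y":-0.9,"z":0,"twist":0},{"fingers":0.3,"x":-0.1,"y":-0.9,"z":0,"twist":0}]' 8
cat >> h.py <<'E'
def hs(f):
    """fit top plane of gripped heat sink in wrist img, in tool frame"""
    s=st();Rm=R.from_rotvec(s['tool_rot']).as_matrix();im=snap('wrist',f);C=cloud(im);L=(C-np.array(s['position']))@Rm
    print(round(s['time'],2),np.round(s['position'],4),np.round(s['ft_force'],1),round(s['grip_width'],3))
    p=im['pixels'].astype(int)
    m=(abs(L[...,2])<.0185)&(L[...,1]>-.03)&(L[...,1]<.04)&(L[...,0]>-.045)&(L[...,0]<.01)&(im['z_map']>0)
    v,u=np.nonzero(m);print('n',m.sum(),'px',u.min() if len(u) else 0,u.max() if len(u) else 0,v.min() if len(v) else 0,v.max() if len(v) else 0)
    return im,L,m
E
python3 - <<'E'
from h import *
im,L,m=hs('w7')
P=L[m];
h,_,_=np.histogram2d(P[:,1],P[:,0],bins=[np.arange(-.03,.041,.005),np.arange(-.045,.011,.005)]);print(h.astype(int))
snap('scene','s7')
cv2.imwrite('pics/c9.png',cv2.resize(load('s7')['pixels'][165:235,250:325,::-1],(640,597),interpolation=cv2.INTER_CUBIC))
E
```

```text
time: 10.07
position: [0.4379, -0.1603, 0.0453]
tool_rot: [0.861, 1.395, -0.861]
ft_force: [0.7, -0.1, -0.2]
grip_width: 0.457
10.07 [ 0.4379 -0.1603  0.0453] [ 0.7 -0.1 -0.2] 0.457
n 4616 px 224 297 164 281
[[  0   0   0   0   0   0   0   0   0   0   0]
 [  0   0   0   0  17   3   2  17   0   0   0]
 [  0   0   0   0 172  33  33 188   0   0   0]
 [  0   0   0   0 167  32   8   0   0   0   0]
 [  9   4   0   1  43   0   0   0   0   0   0]
 [ 12   6   0   0   0   0   0   0   0   0   0]
 [  4   0   0   0   0   0   8 211   0   0   0]
 [  0   0   0   0  90  40  33 295   0   0   0]
 [  0   0   0   0 175  62  33 295   0   0   0]
 [  0   0   0   0 179 109  82 425  54  50   0]
 [  0   0   0   0   0   0   0   0 167 165   0]
 [  0   0   0   0   0   0   0   0 193 235   0]
 [  0   0   0   0   0   0   0   0 253 236   0]
 [  0   0   0   0   0   0   0   0 205 270   0]]
```

View pics/w7.png

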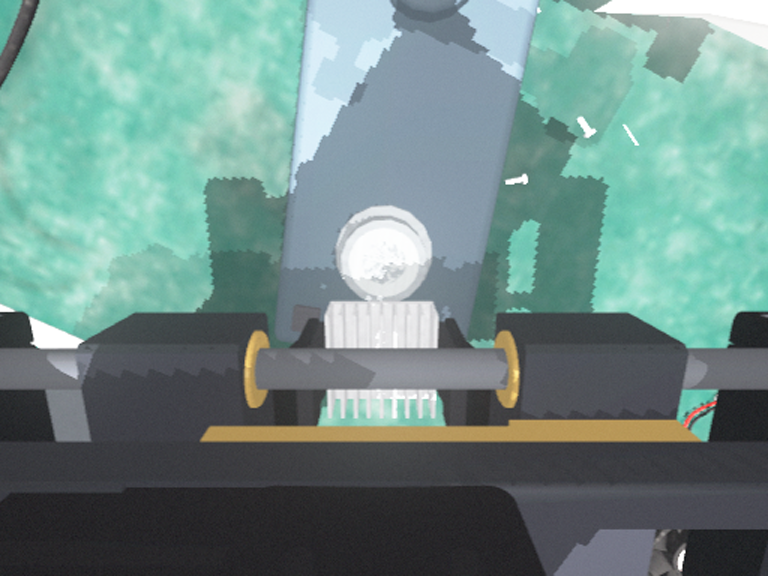

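View pics/c9.png

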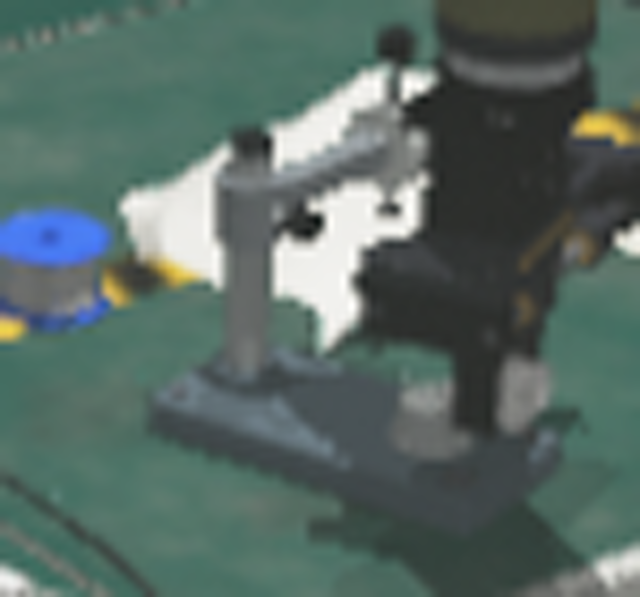

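```bash
python3 -m creep '[{"fingers":0.3,"x":0.06,"y":0,"z":0,"twist":0},{"fingers":0.3,"x":0.1,"y":0,"z":0,"twist":0},{"fingers":0.3,"x":0.14,"y":0,"z":0,"twist":0},{"fingers":0.3,"x":0.17,"y":0,"z":0,"twist":0},{"fingers":0.3,"x":0.2,"y":0,"z":0,"twist":0},{"fingers":0.3,"x":0.22,"y":0,"z":0,"twist":0},{"fingers":0.3,"x":0.24,"y":0,"z":0,"twist":0},{"fingers":0.3,"x":0.24,"y":0,"z":0,"twist":0}]' 8
cat >> h.py <<'E'
def tilt(f):
    im,L,m=hs(f)
    m=m&(L[...,0]<-.008)&(L[...,1]<.03)
    P=L[m];D=im['z_map']
    # upper envelope: fin tops = min L_x per L_y bin
    ys=[];xs=[]
    for a in np.arange(-.03,.03,.0025):
        q=P[(P[:,1]>=a)&(P[:,1]<a+.0025)]
        if len(q)>15: ys.append(np.median(q[:,1]));xs.append(np.percentile(q[:,0],15)); print(round(ys[-1]*1e3,1),round(xs[-1]*1e3,1),len(q),end=' | ')
    print()
E
python3 - <<'E'
from h import *
tilt('w8')
E
```

```text
time: 10.83
position: [0.4374, -0.1611, 0.036]
tool_rot: [0.861, 1.394, -0.862]
ft_force: [-2.0, -1.3, 3.3]
grip_width: 0.457
10.83 [ 0.4374 -0.1611  0.036 ] [-2.  -1.3  3.3] 0.457
n 4585 px 223 297 162 282
-21.2 -18.7 82 | -18.8 -19.4 96 | -16.3 -20.0 99 | -13.7 -20.6 100 | -11.2 -21.1 87 | -9.4 -24.6 35 | 3.8 -10.4 132 | 6.3 -11.5 152 | 8.9 -24.3 219 | 11.2 -25.8 280 | 13.8 -26.2 294 | 16.5 -26.0 419 | 18.9 -16.3 470 | 21.3 -9.9 162 | 23.8 -10.0 192 | 26.3 -9.9 215 | 28.7 -9.8 254 |
```

View pics/w8.png

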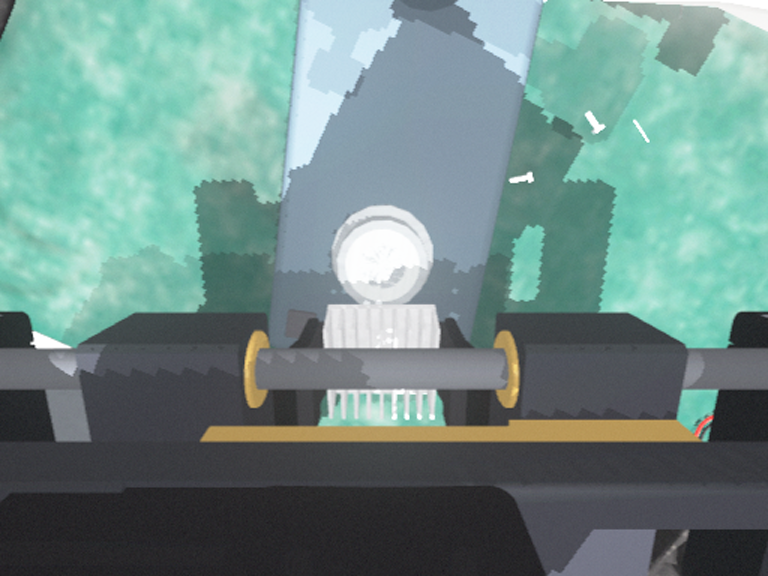

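```bash
python3 -m creep '[{"fingers":0.3,"x":0.03,"y":0,"z":0,"twist":0},{"fingers":0.3,"x":0.06,"y":0,"z":0,"twist":0},{"fingers":0.3,"x":0.09,"y":0,"z":0,"twist":0},{"fingers":0.3,"x":0.11,"y":0,"z":0,"twist":0},{"fingers":0.3,"x":0.11,"y":0,"z":0,"twist":0},{"fingers":0.3,"x":0.11,"y":0,"z":0,"twist":0}]' 8
python3 - <<'E'
from h import *
tilt('w9')
E
```

```text
time: 11.38
position: [0.4378, -0.1609, 0.0316]
tool_rot: [0.861, 1.393, -0.861]
ft_force: [-1.8, -1.7, 1.7]
grip_width: 0.458
11.38 [ 0.4378 -0.1609  0.0316] [-1.8 -1.7  1.7] 0.458
n 4622 px 222 297 163 282
-23.5 -15.8 44 | -21.2 -16.9 69 | -18.8 -17.8 82 | -16.3 -18.7 91 | -13.8 -19.8 85 | -11.2 -21.1 78 | -9.5 -22.3 35 | 4.0 -12.2 69 | 6.4 -13.9 141 | 8.8 -19.1 169 | 11.4 -30.0 267 | 13.7 -28.5 393 | 16.2 -22.8 367 | 18.6 -17.6 419 | 21.3 -14.1 164 | 23.8 -14.3 213 | 26.3 -14.4 241 | 28.7 -14.2 262 |
```

```bash
python3 -m creep '[{"fingers":0.3,"x":0.02,"y":0,"z":0,"twist":0},{"fingers":0.3,"x":0.03,"y":0,"z":0,"twist":0},{"fingers":0.3,"x":0.03,"y":0,"z":0,"twist":0},{"fingers":0.3,"x":-0.1,"y":-0.05,"z":0,"twist":0},{"fingers":0.3,"x":-0.5,"y":-0.1,"z":0,"twist":0},{"fingers":0.3,"x":-1.2,"y":-0.1,"z":0,"twist":0},{"fingers":0.3,"x":-2,"y":-0.1,"z":0,"twist":0},{"fingers":0.3,"x":-2.8,"y":-0.1,"z":0,"twist":0},{"fingers":0.3,"x":-3.5,"y":-0.1,"z":0,"twist":0},{"fingers":0.3,"x":-4,"y":-0.1,"z":0,"twist":0},{"fingers":0.3,"x":-4,"y":-0.1,"z":0,"twist":0},{"fingers":0.3,"x":-4,"y":-0.1,"z":0,"twist":0}]' 12
python3 - <<'E'
from h import *
tilt('w10')
print(R.from_rotvec(st()['tool_rot']).as_matrix().round(3))
E
```

```text
time: 12.43
position: [0.435, -0.1626, 0.1927]
tool_rot: [0.861, 1.391, -0.86]
ft_force: [-0.8, -0.0, -1.2]
grip_width: 0.458
12.43 [ 0.435  -0.1626  0.1927] [-0.8 -0.  -1.2] 0.458
n 2259 px 222 297 207 282
-23.5 -15.4 44 | -21.2 -16.5 74 | -18.9 -17.6 76 | -16.4 -18.6 90 | -13.8 -19.7 83 | -11.4 -21.1 74 | -9.2 -24.9 41 | 4.3 -12.9 68 | 6.3 -14.4 135 | 8.8 -18.6 170 | 11.6 -30.4 268 | 13.7 -28.4 372 | 16.2 -22.8 382 | 18.4 -18.0 334 | 
[[ 0.     0.894  0.447]
 [ 0.     0.447 -0.894]
 [-1.     0.     0.   ]]
```

```bash
python3 - <<'E'
from h import *
for f in ['top0','scene0']:
    C=cloud(load(f)).reshape(-1,3)
    for z0,z1 in [(.05,.2),(.2,.35),(.35,.6)]:
        for y0,y1 in [(0,.1),(.1,.2),(.2,.3),(.3,.36),(.36,.41)]:
            k=(C[:,2]>z0)&(C[:,2]<z1)&(C[:,1]>y0)&(C[:,1]<y1)&(C[:,0]>.4)&(C[:,0]<.95)
            if k.sum()>5: print(f,z0,y0,k.sum(),'xmin',np.sort(C[k,0])[3].round(3))
E
```

```text
top0 0.05 0 283 xmin 0.801
top0 0.05 0.1 282 xmin 0.624
top0 0.05 0.2 242 xmin 0.623
top0 0.05 0.3 101 xmin 0.624
top0 0.2 0 309 xmin 0.8
top0 0.2 0.1 373 xmin 0.624
top0 0.2 0.2 315 xmin 0.623
top0 0.2 0.3 230 xmin 0.625
top0 0.2 0.36 520 xmin 0.58
top0 0.35 0 667 xmin 0.801
top0 0.35 0.1 2851 xmin 0.625
top0 0.35 0.2 4306 xmin 0.624
top0 0.35 0.3 1932 xmin 0.625
top0 0.35 0.36 859 xmin 0.753
scene0 0.05 0 133 xmin 0.799
scene0 0.05 0.1 461 xmin 0.617
scene0 0.05 0.2 818 xmin 0.617
scene0 0.05 0.3 1040 xmin 0.617
scene0 0.05 0.36 9 xmin 0.753
scene0 0.2 0 196 xmin 0.795
scene0 0.2 0.1 506 xmin 0.618
scene0 0.2 0.2 909 xmin 0.616
scene0 0.2 0.3 1343 xmin 0.619
scene0 0.2 0.36 134 xmin 0.58
scene0 0.35 0 1434 xmin 0.796
scene0 0.35 0.1 968 xmin 0.62
scene0 0.35 0.2 1325 xmin 0.618
scene0 0.35 0.3 979 xmin 0.621
scene0 0.35 0.36 490 xmin 0.748
```

```bash
python3 -m creep '[{"fingers":0.3,"x":-0.3,"y":0.5,"z":-0.8,"twist":-0.1},{"fingers":0.3,"x":-0.7,"y":1,"z":-1.6,"twist":-0.2},{"fingers":0.3,"x":-1.0,"y":1.5,"z":-2.4,"twist":-0.3},{"fingers":0.3,"x":-1.3,"y":2,"z":-3.2,"twist":-0.4},{"fingers":0.3,"x":-1.6,"y":2.5,"z":-4,"twist":-0.5},{"fingers":0.3,"x":-1.9,"y":3,"z":-4.8,"twist":-0.6},{"fingers":0.3,"x":-2.2,"y":3.5,"z":-5.6,"twist":-0.7},{"fingers":0.3,"x":-2.5,"y":4,"z":-6.4,"twist":-0.8},{"fingers":0.3,"x":-2.8,"y":4.5,"z":-7.2,"twist":-0.9},{"fingers":0.3,"x":-3.1,"y":5,"z":-8,"twist":-1},{"fingers":0.3,"x":-3.5,"y":5.5,"z":-8.8,"twist":-1.1},{"fingers":0.3,"x":-3.9,"y":6,"z":-9.6,"twist":-1.2},{"fingers":0.3,"x":-4.2,"y":6.5,"z":-10.3,"twist":-1.28},{"fingers":0.3,"x":-4.4,"y":6.8,"z":-10.8,"twist":-1.28},{"fingers":0.3,"x":-4.4,"y":6.99,"z":-11.02,"twist":-1.28},{"fingers":0.3,"x":-4.4,"y":6.99,"z":-11.02,"twist":-1.28},{"fingers":0.3,"x":-4.4,"y":6.99,"z":-11.02,"twist":-1.28},{"fingers":0.3,"x":-4.4,"y":6.99,"z":-11.02,"twist":-1.28}]' 12
python3 - <<'E'
from h import *
tilt('w11')
s=st();print(R.from_rotvec(s['tool_rot']).as_matrix().round(3),s['joint_positions'])
snap('scene','s11')
E
```

```text
time: 13.98
position: [0.4872, 0.3554, 0.3662]
tool_rot: [0.774, 1.428, -0.779]
ft_force: [-0.2, 0.4, -0.7]
grip_width: 0.461
13.98 [0.4872 0.3554 0.3662] [-0.2  0.4 -0.7] 0.461
n 2243 px 222 297 207 282
-23.2 -15.3 32 | -21.2 -16.5 71 | -18.8 -17.3 84 | -16.1 -18.4 87 | -13.6 -19.8 84 | -11.2 -20.9 69 | -9.3 -22.7 38 | 4.2 -12.7 66 | 6.5 -14.2 139 | 8.9 -18.9 161 | 11.5 -30.0 257 | 13.8 -28.9 386 | 16.2 -23.1 365 | 18.5 -18.3 362 | 
[[-0.001  0.84   0.543]
 [-0.002  0.543 -0.84 ]
 [-1.    -0.002  0.001]] [ 0.10664762  0.34377923 -1.0447129   1.29390106  0.29752612  1.66764502
 -1.87982168]
```

View pics/w11.png

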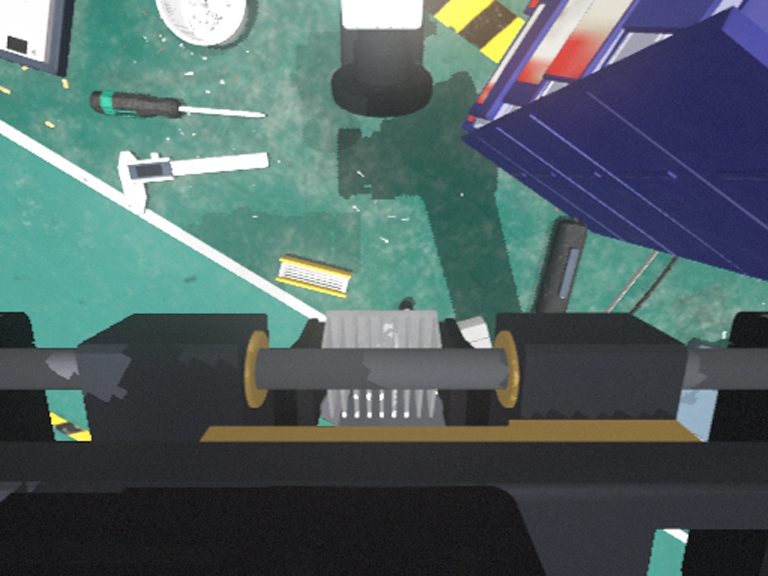

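View pics/s11.png

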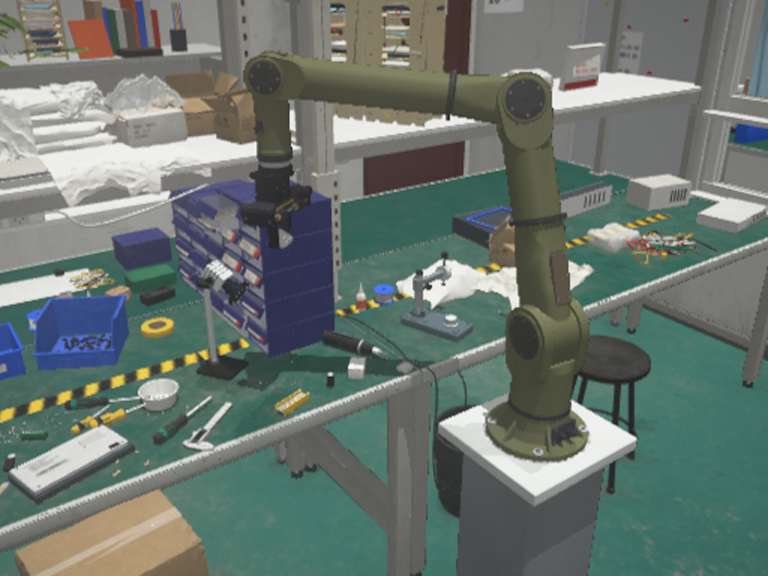

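```bash
python3 - <<'E'
from h import *
im=load('w11');C=cloud(im)
psi=np.radians(33);X=np.array([np.cos(psi),np.sin(psi),0]);Y=np.array([-np.sin(psi),np.cos(psi),0])
o=np.array([.641,.4545,0])
for v in range(0,80,3):
    Q=C[v,248:262]-o; Q=Q[Q[:,2]>.18]
    r=C[v,200:310]-o; r=r[r[:,2]>.18]
    if len(Q): print(v,'x %.1f z %.1f'%(np.median(Q@X)*1e3,np.median(Q[:,2])*1e3),'lat %.1f..%.1f'%((r@Y).min()*1e3,(r@Y).max()*1e3), im['pixels'][v,255])
Q=C[0:20,225:285].reshape(-1,3);p=im['pixels'][0:20,225:285].reshape(-1,3).min(1);P=Q[(p>150)&(Q[:,2]>.2)]
c=P.mean(0);print(c,np.linalg.svd(P-c,full_matrices=False)[2].round(3))
Q=C[40:75,215:290].reshape(-1,3);P=Q[(Q[:,2]>.19)];c=P.mean(0);print(len(P))
E
```

```text
0 x -26.8 z 272.2 lat -19.9..23.2 [255 255 255]
3 x -28.6 z 271.5 lat -20.1..23.5 [255 255 255]
6 x -30.5 z 270.6 lat -19.3..23.6 [255 255 255]
9 x -32.1 z 268.9 lat -19.4..23.8 [255 255 255]
12 x -33.9 z 267.8 lat -19.6..22.9 [255 255 255]
15 x -35.7 z 266.5 lat -19.7..23.1 [255 255 255]
18 x -37.5 z 265.0 lat -19.1..22.4 [245 246 247]
21 x -37.3 z 256.6 lat -12.5..15.9 [112 112 111]
24 x -39.2 z 255.3 lat -12.8..16.0 [109 111 111]
27 x -41.2 z 254.1 lat -13.9..18.3 [107 110 111]
30 x -43.2 z 252.6 lat -15.7..18.9 [106 108 106]
33 x -45.4 z 252.0 lat -14.5..19.1 [107 109 108]
36 x -48.0 z 252.8 lat -14.7..19.1 [101 102 103]
39 x -50.1 z 251.8 lat -14.8..19.4 [93 95 96]
42 x -52.2 z 250.0 lat -19.6..24.1 [90 93 90]
45 x -54.4 z 249.0 lat -26.3..29.7 [87 89 90]
48 x -56.5 z 247.6 lat -28.8..33.4 [80 84 84]
51 x -58.7 z 246.1 lat -29.0..33.7 [80 84 84]
54 x -60.9 z 244.4 lat -29.6..34.4 [79 81 81]
57 x -63.2 z 242.8 lat -29.8..34.8 [70 71 73]
60 x -66.3 z 245.7 lat -30.4..33.3 [63 66 66]
63 x -69.6 z 250.7 lat -28.8..33.8 [59 62 63]
66 x -72.8 z 254.6 lat -27.8..32.4 [54 60 58]
69 x -75.1 z 253.7 lat -25.9..30.5 [54 59 58]
72 x -77.5 z 252.3 lat -22.8..27.3 [52 54 56]
75 x -79.8 z 250.7 lat -15.9..20.5 [47 54 52]
78 x -99.0 z 388.9 lat 1.8..1.8 [ 70 104  96]
[0.61265523 0.4382324  0.26968097] [[-0.243 -0.156  0.958]
 [-0.543  0.84  -0.001]
 [ 0.804  0.52   0.288]]
2111
```

```bash
python3 - <<'E'
from h import *
psi=np.radians(33);X=np.array([np.cos(psi),np.sin(psi),0]);Y=np.array([-np.sin(psi),np.cos(psi),0])
o=np.array([.641,.4545,0])
im=load('w11');C=cloud(im);Q=C[0:200:5,0:512:5].reshape(-1,3);P=Q[abs(Q[:,2])<.012];A=np.c_[P[:,:2],np.ones(len(P))];print('bench',np.linalg.lstsq(A,P[:,2],rcond=None)[0],len(P))
for f,lat in [('top0',.014),('scene0',.014),('s11',.014)]:
    im=load(f);C=cloud(im);Q=C.reshape(-1,3)-o;px=im['pixels'].reshape(-1,3).astype(int)
    L=np.stack([Q@X,Q@Y,Q[:,2]],1)
    k=(abs(L[:,1]-.002)<lat)&(L[:,2]>.2)&(L[:,2]<.32)&(L[:,0]>-.1)&(L[:,0]<.06)
    l=L[k];g=px[k].min(1)
    print(f,k.sum())
    for a in np.arange(-.09,.05,.006):
        q=(l[:,0]>=a)&(l[:,0]<a+.006)
        if q.sum()>2: print('  %.0f: z75 %.1f max %.1f min %.1f n%d g%.0f'%(a*1e3+3,np.percentile(l[q,2],75)*1e3,l[q,2].max()*1e3,l[q,2].min()*1e3,q.sum(),np.median(g[q])))
E
```

```text
bench [-1.19499058e-05  1.98186201e-03  6.96470732e-04] 2119
top0 394
  -81: z75 251.8 max 254.3 min 242.5 n9 g38
  -75: z75 251.5 max 259.7 min 240.0 n24 g36
  -69: z75 251.1 max 254.1 min 243.7 n11 g33
  -63: z75 244.9 max 248.7 min 233.6 n15 g31
  -57: z75 246.3 max 248.4 min 229.9 n20 g34
  -51: z75 247.7 max 251.5 min 238.4 n21 g35
  -45: z75 251.1 max 255.1 min 238.4 n20 g35
  -39: z75 257.2 max 267.7 min 241.3 n28 g49
  -33: z75 268.1 max 273.7 min 247.3 n28 g200
  -27: z75 271.3 max 275.3 min 263.1 n23 g202
  -21: z75 276.4 max 280.6 min 269.2 n21 g190
  -15: z75 280.9 max 283.3 min 271.8 n24 g186
  -9: z75 284.6 max 289.6 min 276.5 n24 g194
  -3: z75 288.1 max 293.0 min 280.9 n25 g194
  3: z75 292.3 max 294.1 min 280.0 n22 g188
  9: z75 292.5 max 293.3 min 286.9 n18 g198
  15: z75 284.6 max 285.6 min 280.2 n8 g171
  21: z75 277.4 max 279.6 min 269.8 n9 g158
  27: z75 265.1 max 266.7 min 261.4 n11 g140
  33: z75 266.6 max 268.3 min 259.8 n11 g109
  39: z75 255.3 max 259.9 min 247.2 n14 g64
  45: z75 254.0 max 256.8 min 247.8 n8 g46
scene0 218
  -81: z75 251.5 max 252.7 min 24
[... 1101 characters left out ...]
48.8 max 251.4 min 240.3 n11 g53
  -51: z75 251.1 max 254.3 min 201.0 n14 g55
  -45: z75 250.2 max 254.8 min 230.2 n7 g52
  -39: z75 264.5 max 271.5 min 225.7 n20 g56
  -33: z75 267.0 max 274.1 min 227.9 n26 g66
  -27: z75 273.0 max 277.6 min 226.3 n13 g230
  -21: z75 278.3 max 283.7 min 249.2 n16 g220
  -15: z75 282.6 max 284.4 min 233.6 n10 g219
  -9: z75 285.7 max 290.7 min 278.4 n10 g223
  -3: z75 290.0 max 292.7 min 284.4 n8 g224
  3: z75 292.2 max 295.8 min 287.7 n6 g211
  9: z75 293.8 max 295.9 min 287.0 n6 g186
  21: z75 219.4 max 239.4 min 201.9 n7 g120
  27: z75 222.0 max 238.8 min 201.0 n17 g124
  33: z75 231.8 max 265.5 min 204.5 n8 g120
  45: z75 244.3 max 245.7 min 229.5 n3 g51
```

```bash
python3 -m creep '[{"fingers":0.3,"x":0.3,"y":-0.5,"z":0.6,"twist":0},{"fingers":0.3,"x":0.7,"y":-1.1,"z":1.4,"twist":0},{"fingers":0.3,"x":1,"y":-1.7,"z":2.2,"twist":0},{"fingers":0.3,"x":1.3,"y":-2.3,"z":3,"twist":0},{"fingers":0.3,"x":1.6,"y":-2.9,"z":3.8,"twist":0},{"fingers":0.3,"x":1.9,"y":-3.6,"z":4.6,"twist":0},{"fingers":0.3,"x":2.2,"y":-4.2,"z":5.4,"twist":0},{"fingers":0.3,"x":2.5,"y":-4.9,"z":6.2,"twist":0},{"fingers":0.3,"x":2.8,"y":-5.5,"z":7,"twist":0},{"fingers":0.3,"x":3.1,"y":-6.1,"z":7.8,"twist":0},{"fingers":0.3,"x":3.5,"y":-6.8,"z":8.6,"twist":0},{"fingers":0.3,"x":4,"y":-7.4,"z":9.4,"twist":0},{"fingers":0.3,"x":4.2,"y":-7.8,"z":9.9,"twist":0},{"fingers":0.3,"x":4.4,"y":-8,"z":10.21,"twist":0},{"fingers":0.3,"x":4.4,"y":-8,"z":10.21,"twist":0},{"fingers":0.3,"x":5,"y":-8,"z":10.21,"twist":0},{"fingers":0.3,"x":6,"y":-8,"z":10.21,"twist":0},{"fingers":0.3,"x":7,"y":-8,"z":10.21,"twist":0},{"fingers":0.3,"x":7.6,"y":-8,"z":10.21,"twist":0},{"fingers":0.3,"x":7.6,"y":-8,"z":10.21,"twist":0}]' 8
python3 - <<'E'
from h import *
tilt('w12')
s=st();Rm=R.from_rotvec(s['tool_rot']).as_matrix();print(Rm.round(3))
C=cloud(load('w12'));m=(C[...,2]>.038)&(C[...,2]<.05)&(abs(C[...,0]-.4675)<.025)&(abs(C[...,1]+.1437)<.025)
L=((C-np.array(s['position']))@Rm)[m];print(m.sum(),np.percentile(L,[1,50,99],axis=0).round(4),C[m][:,2].mean())
E
```

```text
time: 15.75
position: [0.4367, -0.1579, 0.0596]
tool_rot: [0.777, 1.437, -0.777]
ft_force: [-0.5, 0.3, -0.6]
grip_width: 0.465
15.75 [ 0.4367 -0.1579  0.0596] [-0.5  0.3 -0.6] 0.465
n 2246 px 222 297 207 280
-23.4 -15.5 45 | -21.2 -16.5 72 | -18.9 -17.4 67 | -16.4 -18.7 92 | -14.0 -19.6 87 | -11.3 -21.0 71 | -9.3 -22.0 40 | 4.3 -12.5 61 | 6.3 -14.3 133 | 8.9 -19.1 166 | 11.5 -30.0 264 | 13.8 -28.5 384 | 16.3 -23.1 365 | 18.5 -18.4 360 | 
[[-0.004  0.839  0.544]
 [ 0.003  0.544 -0.839]
 [-1.    -0.002 -0.004]]
2208 [[ 0.0156  0.0162 -0.0119]
 [ 0.017   0.0326  0.0038]
 [ 0.0208  0.0481  0.0194]] 0.045201320421489034
```

View pics/w12.png

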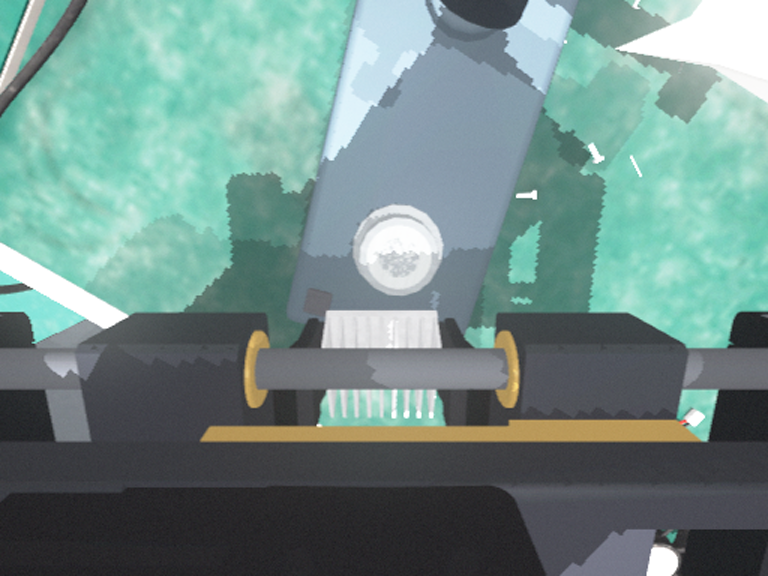

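```bash
python3 -m creep '[{"fingers":0.3,"x":0.2,"y":0,"z":0.09,"twist":0},{"fingers":0.3,"x":0.4,"y":0,"z":0.09,"twist":0},{"fingers":0.3,"x":0.55,"y":0,"z":0.09,"twist":0},{"fingers":0.3,"x":0.62,"y":0,"z":0.09,"twist":0},{"fingers":0.3,"x":0.66,"y":0,"z":0.09,"twist":0},{"fingers":0.3,"x":0.7,"y":0,"z":0.09,"twist":0},{"fingers":0.3,"x":0.73,"y":0,"z":0.09,"twist":0},{"fingers":0.3,"x":0.76,"y":0,"z":0.09,"twist":0},{"fingers":0.3,"x":0.76,"y":0,"z":0.09,"twist":0}]' 8
python3 - <<'E'
from h import *
tilt('w13')
E
```

```text
time: 16.55
position: [0.4428, -0.1632, 0.0333]
tool_rot: [0.776, 1.428, -0.776]
ft_force: [-0.7, -0.2, -0.7]
grip_width: 0.459
16.55 [ 0.4428 -0.1632  0.0333] [-0.7 -0.2 -0.7] 0.459
n 4608 px 222 297 163 281
-23.0 -15.5 49 | -21.1 -16.6 64 | -18.8 -17.6 77 | -16.3 -18.6 88 | -13.8 -19.8 83 | -11.3 -20.8 78 | -9.2 -22.2 39 | 4.3 -12.7 63 | 6.4 -14.2 125 | 8.8 -19.0 166 | 11.5 -30.1 264 | 13.8 -28.4 392 | 16.2 -23.0 362 | 18.7 -18.1 479 | 21.3 -12.7 207 | 23.7 -12.5 246 | 26.2 -12.5 254 | 28.8 -12.5 262 |
```

```bash
python3 -m creep '[{"fingers":0.3,"x":0,"y":-0.04,"z":0,"twist":0},{"fingers":0.3,"x":0.03,"y":-0.04,"z":0,"twist":0},{"fingers":0.3,"x":0.06,"y":-0.04,"z":0,"twist":0},{"fingers":0.3,"x":0.09,"y":-0.04,"z":0,"twist":0},{"fingers":0.3,"x":0.11,"y":-0.04,"z":0,"twist":0},{"fingers":0.3,"x":0.11,"y":-0.04,"z":0,"twist":0},{"fingers":0.3,"x":0.11,"y":-0.04,"z":0,"twist":0}]' 8
python3 - <<'E'
from h import *
tilt('w14')
E
```

```text
time: 17.18
position: [0.4417, -0.1642, 0.0291]
tool_rot: [0.776, 1.427, -0.776]
ft_force: [-0.5, 0.3, 3.7]
grip_width: 0.458
17.18 [ 0.4417 -0.1642  0.0291] [-0.5  0.3  3.7] 0.458
n 4568 px 222 297 163 282
-23.5 -13.8 32 | -21.5 -14.8 58 | -18.8 -16.6 71 | -16.1 -18.0 77 | -13.7 -19.4 79 | -11.3 -20.8 65 | -9.3 -22.3 40 | 4.6 -13.9 32 | 6.2 -15.5 128 | 8.8 -18.9 160 | 11.6 -29.6 269 | 13.7 -27.5 347 | 16.4 -23.4 358 | 18.5 -20.2 400 | 21.3 -16.7 203 | 23.8 -16.7 242 | 26.3 -16.7 259 | 28.8 -16.8 271 |
```

```bash
python3 -m creep '[{"fingers":0.3,"x":-0.1,"y":0,"z":0,"twist":0},{"fingers":0.3,"x":-0.5,"y":0,"z":0,"twist":0},{"fingers":0.3,"x":-1.2,"y":0,"z":0,"twist":0},{"fingers":0.3,"x":-2,"y":0,"z":0,"twist":0},{"fingers":0.3,"x":-2.9,"y":0,"z":0,"twist":0},{"fingers":0.3,"x":-3.8,"y":0,"z":0,"twist":0},{"fingers":0.3,"x":-4.5,"y":0,"z":0,"twist":0},{"fingers":0.3,"x":-4.8,"y":0,"z":0,"twist":0},{"fingers":0.3,"x":-4.8,"y":0,"z":0,"twist":0}]' 15
python3 -m creep '[{"fingers":0.3,"x":0,"y":0.5,"z":-0.6,"twist":0},{"fingers":0.3,"x":0,"y":1.1,"z":-1.4,"twist":0},{"fingers":0.3,"x":0,"y":1.7,"z":-2.2,"twist":0},{"fingers":0.3,"x":0,"y":2.3,"z":-3,"twist":0},{"fingers":0.3,"x":0,"y":2.9,"z":-3.8,"twist":0},{"fingers":0.3,"x":0,"y":3.6,"z":-4.6,"twist":0},{"fingers":0.3,"x":0,"y":4.2,"z":-5.4,"twist":0},{"fingers":0.3,"x":0,"y":4.9,"z":-6.2,"twist":0},{"fingers":0.3,"x":0,"y":5.5,"z":-7,"twist":0},{"fingers":0.3,"x":0,"y":6.1,"z":-7.8,"twist":0},{"fingers":0.3,"x":0,"y":6.7,"z":-8.6,"twist":0},{"fingers":0.3,"x":0,"y":7.1,"z":-9.3,"twist":0},{"fingers":0.3,"x":0,"y":7.4,"z":-9.9,"twist":0},{"fingers":0.3,"x":0,"y":7.5,"z":-10.31,"twist":0},{"fingers":0.3,"x":0,"y":7.5,"z":-10.31,"twist":0},{"fingers":0.3,"x":0,"y":7.5,"z":-10.31,"twist":0}]' 15
python3 - <<'E'
from h import *
tilt('w15')
s=st();print(R.from_rotvec(s['tool_rot']).as_matrix().round(3))
im=snap('scene','s15');cv2.imwrite('pics/c10.png',cv2.resize(im['pixels'][130:230,110:230,::-1],(720,600),interpolation=cv2.INTER_CUBIC))
E
```

```text
time: 17.98
position: [0.443, -0.1645, 0.2237]
tool_rot: [0.775, 1.422, -0.776]
ft_force: [0.7, -0.6, -1.0]
grip_width: 0.455
time: 19.32
position: [0.4669, 0.3459, 0.2186]
tool_rot: [0.771, 1.432, -0.776]
ft_force: [-0.1, -0.6, -0.5]
grip_width: 0.459
19.32 [0.4669 0.3459 0.2186] [-0.1 -0.6 -0.5] 0.459
n 2076 px 221 297 209 279
-23.5 -13.7 36 | -21.2 -14.8 57 | -18.8 -16.4 67 | -16.3 -17.8 83 | -13.7 -19.2 72 | -11.3 -20.8 69 | -9.2 -22.6 43 | 4.6 -14.0 35 | 6.4 -15.3 129 | 8.8 -19.1 167 | 11.6 -29.6 259 | 13.8 -27.5 344 | 16.3 -23.1 356 | 18.2 -20.4 313 | 
[[-0.003  0.839  0.545]
 [-0.002  0.545 -0.839]
 [-1.    -0.003  0.   ]]
```

View pics/c10.png

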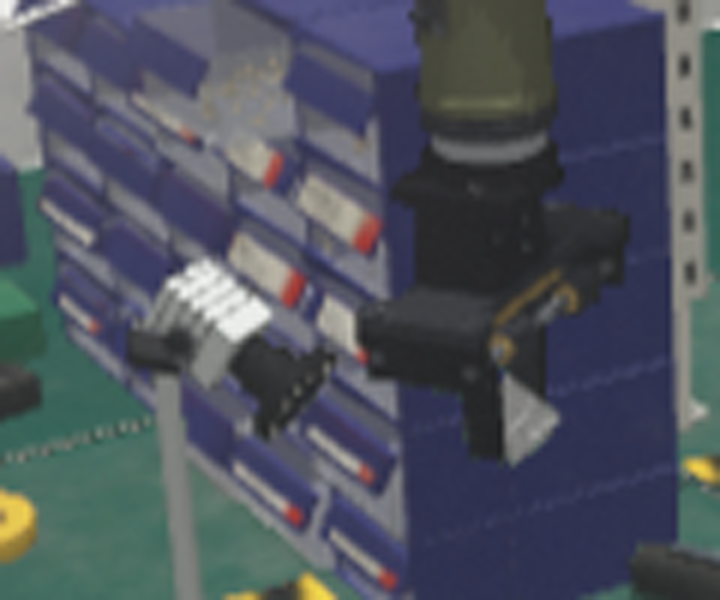

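View pics/w15.png

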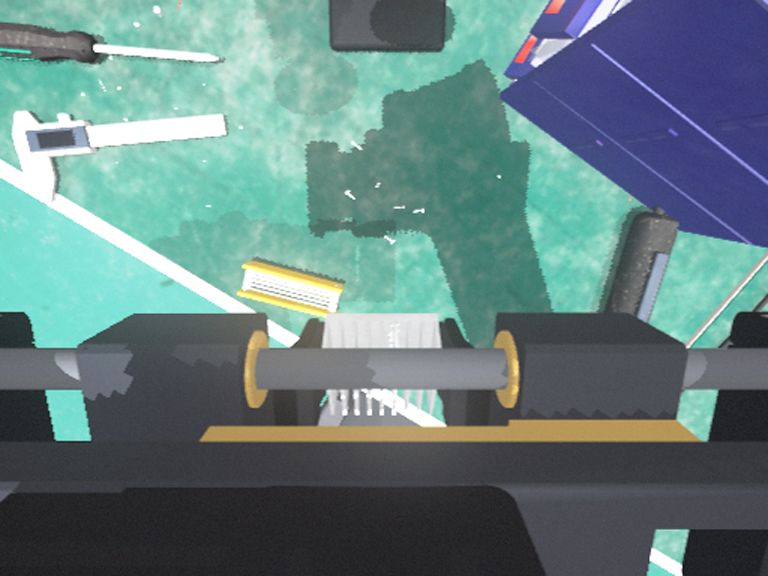

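```bash
python3 -m creep '[{"fingers":0.3,"x":0.5,"y":0,"z":0.05,"twist":0},{"fingers":0.3,"x":1.1,"y":0,"z":0.05,"twist":0},{"fingers":0.3,"x":1.6,"y":0.2,"z":0.05,"twist":0},{"fingers":0.3,"x":1.9,"y":0.5,"z":0.05,"twist":0},{"fingers":0.3,"x":1.96,"y":0.8,"z":0.05,"twist":0},{"fingers":0.3,"x":1.96,"y":1,"z":0.05,"twist":0},{"fingers":0.3,"x":1.96,"y":1.08,"z":0.05,"twist":0},{"fingers":0.3,"x":1.96,"y":1.08,"z":0.05,"twist":0},{"fingers":0.3,"x":1.96,"y":1.08,"z":0.05,"twist":0},{"fingers":0.3,"x":1.96,"y":1.08,"z":0.05,"twist":0},{"fingers":0.3,"x":1.96,"y":1.08,"z":0.05,"twist":0},{"fingers":0.3,"x":1.96,"y":1.08,"z":0.05,"twist":0}]' 15
python3 - <<'E'
from h import *
tilt('w16')
s=st();print(R.from_rotvec(s['tool_rot']).as_matrix().round(3),s['qd'])
im=snap('scene','s16');cv2.imwrite('pics/c11.png',cv2.resize(im['pixels'][150:230,110:206,::-1],(720,600),interpolation=cv2.INTER_CUBIC))
snap('top','t16')
# heat sink in scene cloud: project the estimated centre & focus
def proj(im,P):
    c=rot(im['attitude']).T@(np.array(P)-im['xyz']);K=im['K'];return (K[0,0]*c[0]/-c[2]+K[0,2],K[1,1]*-c[1]/-c[2]+K[1,2],-c[2])
u,v,d=proj(im,[.5023,.3666,.1555]);print(u,v,d,'crop',(u-110)*7.5,(v-150)*7.5)
E
```

```text
time: 20.42
position: [0.5061, 0.3669, 0.1429]
tool_rot: [0.776, 1.427, -0.776]
ft_force: [-0.6, 0.2, -0.0]
grip_width: 0.46
20.42 [0.5061 0.3669 0.1429] [-0.6  0.2 -0. ] 0.46
n 2075 px 221 297 209 282
-23.4 -13.6 41 | -21.1 -14.9 56 | -18.6 -16.6 72 | -16.1 -17.9 76 | -13.9 -19.2 76 | -11.3 -20.8 67 | -9.1 -23.0 42 | 4.5 -13.9 37 | 6.4 -15.5 132 | 8.8 -19.0 159 | 11.5 -29.6 270 | 13.7 -27.3 356 | 16.3 -23.0 344 | 18.3 -20.3 309 | 
[[ 0.001  0.839  0.544]
 [-0.     0.544 -0.839]
 [-1.     0.     0.001]] [-0.00268397  0.00369756  0.0011096  -0.00175229  0.00259694  0.00280966
  0.00161459]
185.34886598428477 218.05708963441703 1.7087573882440519 crop 565.1164948821358 510.4281722581277
```

View pics/c11.png

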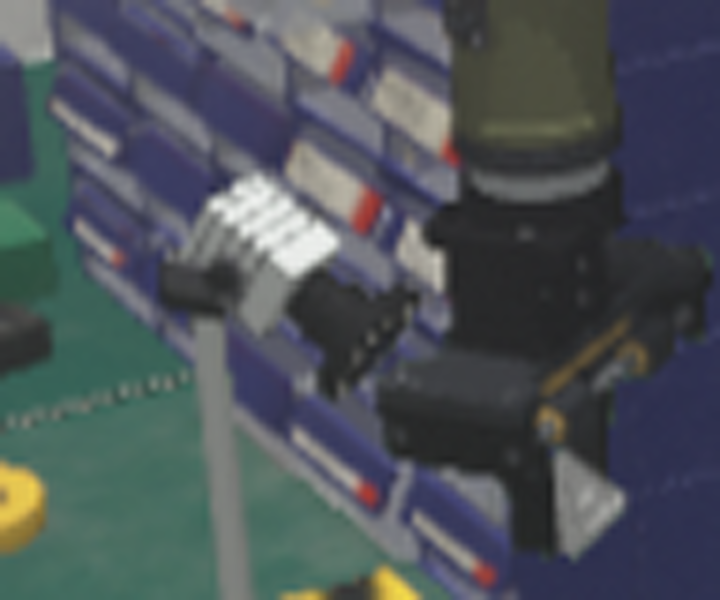

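```bash
python3 - <<'E'
from h import *
im=load('s16');Rm=rot(im['attitude']);K=im['K']
def proj(P):
    c=(np.atleast_2d(P)-im['xyz'])@Rm;return np.stack([K[0,0]*c[:,0]/-c[:,2]+K[0,2],-K[1,1]*c[:,1]/-c[:,2]*1+K[1,2]],1)
# check sign: v=K*( -y)/depth
S=10;u0,v0=125,165
base=cv2.resize(im['pixels'][v0:v0+60,u0:u0+75,::-1],None,fx=S,fy=S,interpolation=cv2.INTER_CUBIC)
psi=np.radians(33);X=np.array([np.cos(psi),np.sin(psi),0]);Y=np.array([-np.sin(psi),np.cos(psi),0]);o=np.array([.640,.456,.26])
t=np.linspace(0,2*np.pi,60)
for th,col in [(.5,(0,255,255)),(.58,(0,0,255))]:
    f=-X*np.cos(th)-np.array([0,0,np.sin(th)]);up=-X*np.sin(th)+np.array([0,0,np.cos(th)])
    ring=o+.075*f+.033*(np.cos(t)[:,None]*Y+np.sin(t)[:,None]*up)
    for pts in (ring,np.array([o,o+.195*f])):
        p=((proj(pts)-[u0,v0]+.5)*S).astype(np.int32);cv2.polylines(base,[p],False,col,1)
cv2.imwrite('pics/c12.png',base)
E
```

```text
(no output)
```

View pics/c12.png

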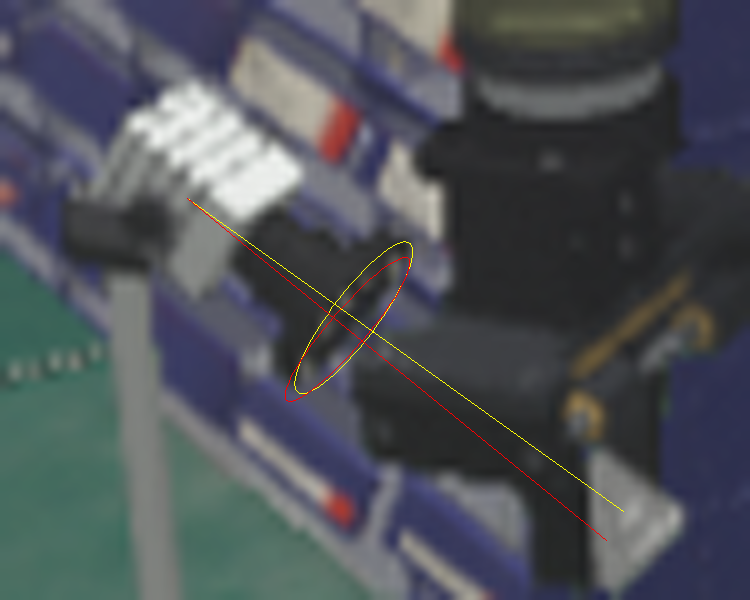

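```bash
python3 -m creep '[{"fingers":0.3,"x":0,"y":-0.03,"z":0,"twist":0},{"fingers":0.3,"x":0,"y":-0.06,"z":0,"twist":0},{"fingers":0.3,"x":0,"y":-0.06,"z":0,"twist":0},{"fingers":0.3,"x":0,"y":-0.06,"z":0,"twist":0},{"fingers":0.3,"x":0,"y":-0.06,"z":0,"twist":0},{"fingers":0.3,"x":0,"y":-0.06,"z":0,"twist":0},{"fingers":0.3,"x":0,"y":-0.06,"z":0,"twist":0},{"fingers":0.3,"x":0,"y":-0.06,"z":0,"twist":0}]' 15
python3 - <<'E'
from h import *
im=snap('scene','s17')
cv2.imwrite('pics/c13.png',cv2.resize(im['pixels'][160:270,100:330,::-1],(800,383),interpolation=cv2.INTER_CUBIC))
t=snap('top','t17')
E
```

```text
time: 21.23
position: [0.5042, 0.3657, 0.1425]
tool_rot: [0.776, 1.428, -0.776]
ft_force: [-0.6, 0.6, -0.1]
grip_width: 0.457
```

View pics/c13.png

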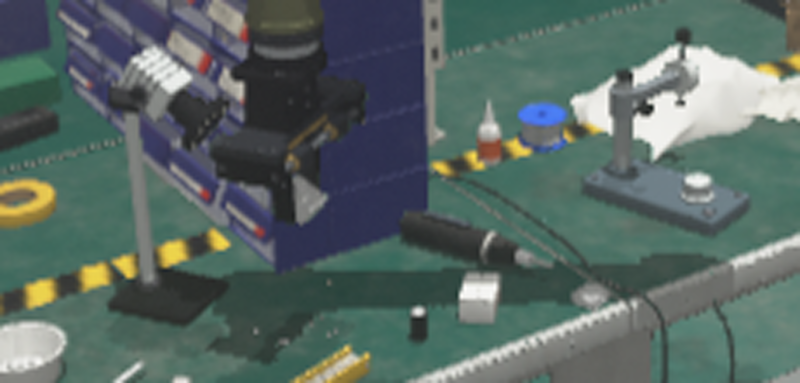

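View pics/t17.png

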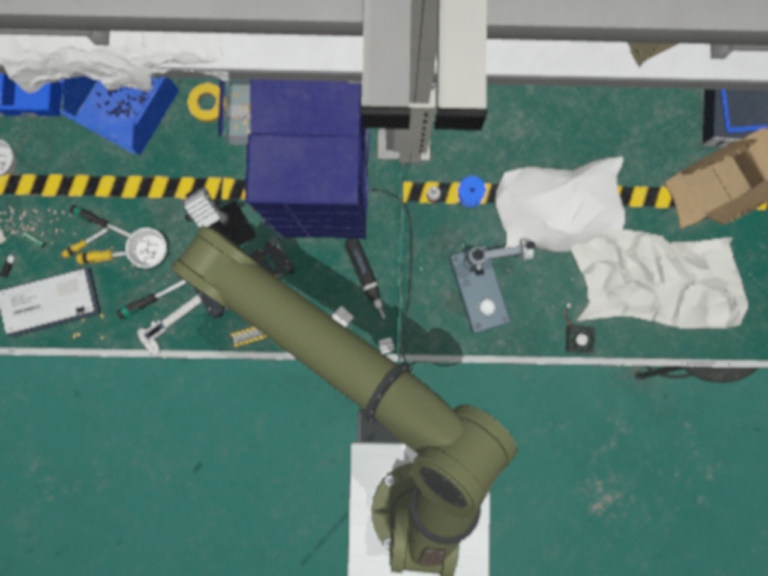

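The pictures show the carton, capacitor, small heat sink and fan where they started. The gauge arm is swung aside to the right, the anvil is empty, and the heat sink is held tilted along the camera's line of sight.

```bash
python3 -c "
from bench import workorder; print(workorder.close_job())"
```

```text
the job is handed in; nothing more can be done
None
```

I handed the job in at about 21 s of the 54 s allowed, with the heat sink held in the air at my best estimate of the camera's focus point. No verdict was reported.

- **Gauge:** I pinched the knob and lowered the plunger until the foot was on the heat sink. I held it there for about 0.6 s, with the wrist force ending near 12 N, spring included. Then I released it and swung the arm aside to about 1.45 rad. The pictures showed the plunger up again and the heat sink still on the anvil.
- **Tilt:** The moves can't tilt the tool, so I tipped the heat sink in the fingers by pressing its far end against the anvil's edge. The first press gave about 0.41 rad. A closer look showed the camera tilted more than I had first measured, so I went back and pressed it to about 0.54 rad.
- **Last checks:**
  - My last estimates put the heat sink's centre within about 5 mm of the focus point.
  - The channels and the line of sight agreed to about 0.04 rad in tilt, and in heading as closely as I could measure.
  - The arm was still, the grip was set to 15 N, and the bystanders looked unmoved in the scene and top views.
- **What disagreed:** My measurements of the camera's tilt didn't agree. The first fit gave 0.44 rad, which I put down to mixed surfaces. Later slope measurements gave 0.58 rad and the ring light's position about 0.52 rad. I used about 0.55 rad, so the focus point is uncertain by a few millimetres.

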